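# Rock a seized clamp knob free and take out the signal roundel

## Task

The clamp knob that holds the amber signal roundel on the cast-iron turntable is seized with rust. Grip the knob and rock it back and forth in small arcs, gently enough not to shear its stem, until it breaks free, then swing the clamp open (counter-clockwise seen from above) well clear of the roundel. Then lift the roundel off and set it down gently, lens up, in the felt-lined blue tray, leaving everything else where it is.

Things in the scene. Friction and masses are not known exactly. Their poses are not given: they have to be found in the camera images.
- knob_grip (a point): Middle of the brass bar grip of the clamp knob, on its vertical turning axis, 107 mm above the counter. The bar is 40 mm long (point's x), 12 mm wide (y), 24 mm high (95 to 119 mm above the counter): pinch it across its 12 mm from above, with 50 N or more to carry the torque. Once opening, the rust breaks for good at a stem angle of about 0.2 rad; the stem then turns on easily.
- keeper_tip (a point): Red dot on top of the steel keeper arm, 54 mm from the knob axis, 78 mm above the counter. The arm, 13 mm wide and 7 mm thick, turns with the stem and reaches 61 mm from the axis; closed, it ends over the roundel's edge, 3 mm above the bezel. At a stem angle of 0 the knob's bar lies in line with it.
- stem (a joint): Angle of the rusted stem and keeper, rad: 0 to 0.02 at the start, grows counter-clockwise from above (opening), end stop 1.2, well clear from 0.9. Above 0.22 N m the rust yields, but binds 0.03 to 0.1 rad past the farthest point yet reached on the other side of 0: pushing on does not help. Turn the other way until it binds there, then back: the arcs grow, some 2 to 4 pushes each way.
- knob (a joint): Elastic twist of the knob against the stem, rad, same sense as the stem; 0 unloaded. Torque on the knob = 1.5 N m per rad of it: the rust yields at about 0.15 (0.22 N m); beyond 0.24 either way (0.36 N m) the corroded stem shears, which is failure. The bar's heading is stem plus twist.
- turntable: Cast-iron turntable with clamp post, fixed, foot 124 mm across, disc 112 mm across with its top 32 mm above the counter. Origin on the counter under the disc's centre, where a pedestal 40 mm across, top at z = 50 mm, carries the roundel. The knob's axis is at x = 85 mm of this frame; the closed keeper points along its -x.
- roundel: Amber domed glass in a brass bezel: upright disc 60 mm across, 18 mm high, with the lens dome (44 mm across) rising to 28 mm; 0.18 kg. Origin: centre of its underside, z up. It stands loose on the pedestal, underside 50 mm above the counter, overhanging it by 10 mm all round. Grip the bezel across its diameter, best at right angles to the turntable's x axis.
- tray: Blue tray lined with grey felt, fixed, 170 x 170 mm outside, walls 5 mm thick and 26 mm high, felt top at z = 9 mm. Origin: on the counter under its centre.
- standoff0: Nickel-plated standoff, 12 mm across, 26 mm tall, upright; origin at the underside. Leave alone.
- standoff1: Second such standoff. Leave alone.
- standoff2: Third such standoff. Leave alone.
- hexdriver: Hex driver with red handle, 210 mm long, lying; origin at the handle's end where the blade begins, x along the blade. Leave alone.
- switch: Green plastic load switch, 64 x 44 x 41 mm; origin at the underside. Leave alone.
- visor: Dented yellow pressed-steel lamp visor, hardhat-like, 176 mm across, 76 mm high; origin at the underside. Leave alone.
Mind the look-alikes: they are no part of the job. Of the things that look like the roundel, the smallest one is meant.

How it is judged (in metres and radians):
On the way:
1. the keeper is swung open well clear of the roundel, at least 0.9 rad (value of joint stem above 0.9 rad), for 0.2 s.
At the end, for the whole second after the job is handed in: The roundel lies flat on the tray's felt, lens up (tilt under 0.15 rad), at rest and released; the clamp is still open (stem above 0.85 rad) (value of joint stem above 0.85 rad and x of roundel in the frame of tray between -0.055 and 0.055 m and y of roundel in the frame of tray between -0.055 and 0.055 m and z of roundel in the frame of tray below 0.014 m and angle between roundel's own z axis and vertical below 0.15 rad and linear speed of roundel below 0.02 m/s); the robot touches nothing.
It fails at once if the knob is wrenched: twist above 0.24 rad (0.36 N m) shears the stem (value of joint knob above 0.24 rad or value of joint knob below -0.24 rad).
It fails at once if the roundel is shifted more than 15 mm before the keeper is clear (stem below 0.8 rad) (distance of roundel from where it was at the start of the episode above 0.015 m and value of joint stem below 0.8 rad).
It fails at once if the roundel strikes the tray or turntable with more than 60 N (contact force between roundel and tray above 60 N or contact force between roundel and turntable above 60 N).
It fails at once if one of the other things is moved more than 20 mm (distance of any of standoff0, standoff1, standoff2, hexdriver, switch, visor from where it was at the start of the episode above 0.02 m).
It also fails if it takes over 72 s, if anything falls off the work surface, if the arm or the gripper's body presses on something with over 40 N, if the wrist force passes 120 N, or if a joint passes its speed limit or range.

## Robot

A 7-joint arm with a two-finger parallel gripper is mounted at the origin on the work surface. World frame = base frame: x ahead of the robot, y to its left, z up, the work surface at z = 0. Lengths are in m, angles in degrees, forces in N, time in s.
With the tool pointing down it reaches from about 0.425 to 0.875 m from the base axis. Payload 4.7 kg.
Tool frame: the origin (TCP) lies midway between the tips of the shut fingers; the grasp point (between the pads) lies 19 mm behind it; z points along the fingers, y is the direction in which the jaws open and shut (so a half turn about z gives the same grasp; the last joint's range is limited). The gripper opens to 85 mm and grips with 20 to 120 N. Pads are 22 mm wide; open, the fingers measure 114 mm over their backs; the gripper's body (76 mm by 85 mm) begins 54 mm behind the grasp point. The pads swing forward as they close: fully open they stand 13 mm farther back than shut.
Start: joints at [66.354, 18.392, -4.016, 83.108, 1.295, 78.541, -3.26], TCP at [0.269, -0.592, 0.231] pointing down, gripper open.
Joint ranges: [-163.93, 163.93], [-17.29, 119.83], [-79.2, 71.16], [3.27, 140.29], [-89.18, 269.18], [5.43, 117.66], [-154.24, 154.24]. Speed limits (degrees/s): [147.25, 147.25, 180, 180, 180, 180, 180].

## Interface

Orientations are given as [roll, pitch, yaw] about the fixed x, y, z axes, in that order (R = Rz(yaw) Ry(pitch) Rx(roll)).
In Python, from cell import bot gives the robot as it stands.
- The arm moves only by the tool drive_tool, never from a script. Its argument "commands" is a list of rows, each a list of 6 numbers: the shift along the world's x, y, z in mm, then the turn, a rotation vector about the world's x, y, z in rad. In form: [[dx, dy, dz, rx, ry, rz], ...]. A call has 1 to 12 rows; each row shifts and turns the pose as measured when the row begins; what a row does not reach is not made up. A row lasts 1/12 s, in which the tool goes at most 41.7 mm and 7.16 degrees, less where a joint would pass 70% of its speed; a pose out of reach is approached as far as the arm can. A call with a gripper value outside its range is refused whole. "jaw" is the gripper command: -1 is shut, 1 is fully open, values between are in proportion, set as the call begins (left out, the last holds). The fingers move at their own pace and stop on an object; "force" is the grip in N (left out, the last holds). Time passes only in rows, so rows that do not move let the fingers close. It gives the time, the measured TCP pose, the force and the opening at its end, in the units of the state.
- bot.get_obs(): the state, without advancing time (a new reading comes with each control period).
- bot.get_image(name): name is "scene" or "top"; returns a dict with "pixels" (480x640x3 uint8, red, green, blue), "intrinsics" (3x3 intrinsics, pixels), "R" (3x3) and "t" (3): a world point X has camera coordinates R X + t. Camera axes: x right, y down, z forward; pixel columns grow to the right and rows downward; lengths in m; the calibration is good to about 2 mm. A picture is of the moment at which its call begins. There is no depth.
- bot.job_done(): hands the job in, once; it reports no verdict.
The state is a dict: "time_s": time; "joint_pos": joint angles; "qvel": joint speeds; "effort": joint torques, N m; "eef_pos": TCP position; "eef_rot": TCP orientation; "wrist_force": force on the tool from outside, world axes, zero at the start; "ft_torque": the same for the moment, N m; "finger_gap": finger opening in m.
Only numpy, scipy, OpenCV 4.12 (cv2) and the standard library are available. Lean on these libraries where they do the work, as an engineer would, in place of code of your own. Each camera call takes 0.05 s, during which the arm holds its last target.

## Working session

There is one attempt and no reset: what is moved stays moved. The work goes in short steps, Python scripts to look and compute and a tool call to move; the robot and the scene stay as the last step left them, time stands still between calls to the robot, and variables do not carry over. Pictures are saved under pics/ and viewed, and the job is handed in when it is done.

Besides the shell and the picture viewer there is one more tool, called after "Request:" in YAML: its name, and indented under it one key for each argument. drive_tool: Moves the arm, as the interface text tells. Its arguments: {"type":"object","properties":{"commands":{"type":"array"},"jaw":{"type":"number"},"force":{"type":"number"}},"required":["commands"]}

```bash
ls; mkdir -p pics
cat > h.py <<'E'
import numpy as np, cv2
from cell import bot
def snap(tag):
    out={}
    for n in ("scene","top"):
        im=bot.get_image(n); out[n]=im
        cv2.imwrite(f"pics/{tag}_{n}.png",cv2.cvtColor(im["pixels"],cv2.COLOR_RGB2BGR))
    np.savez(f"pics/{tag}.npz",**{n+"_"+k:np.array(v) for n,d in out.items() for k,v in d.items() if k in("pixels","intrinsics","R","t")})
    return out
def load(tag):
    z=np.load(f"pics/{tag}.npz"); 
    return {n:{k:z[n+"_"+k] for k in("pixels","intrinsics","R","t")} for n in("scene","top")}
def ray(im,u,v):
    R=np.array(im["R"]);t=np.array(im["t"])
    d=R.T@np.linalg.solve(np.array(im["intrinsics"]),[u,v,1.]); return -R.T@t,d
def onz(im,u,v,z):
    c,d=ray(im,u,v); return c+d*(z-c[2])/d[2]
def proj(im,X):
    p=np.array(im["intrinsics"])@(np.array(im["R"])@np.array(X)+np.array(im["t"])); return p[:2]/p[2]
E
python3 - <<'E'
from h import *
o=snap("a")
for n in o: 
    c,d=ray(o[n],320,240); print(n,c,d)
print(bot.get_obs())
E
```

```text
pics
scene [ 1.06465476 -0.37751732  0.58236373] [-0.63364497  0.47806397 -0.608347  ]
top [0.47846389 0.05108289 1.11716911] [ 0.09524873 -0.02294289 -0.99519398]
{'time_s': 0.1, 'joint_pos': array([66.35291901, 18.43570278, -4.01454627, 83.16815361,  1.29449897,
       78.54051109, -3.26188719]), 'qvel': array([-0.10290858, -0.16993113,  0.09968959, -0.19401916,  0.04556044,
        0.03562221,  0.03047544]), 'effort': array([-7.75458034e-05, -4.94875073e+01, -3.83958444e-01, -3.15212166e+01,
        1.30057189e-02,  7.41892029e-03, -1.24369797e-05]), 'eef_pos': array([ 0.26883537, -0.59127254,  0.23032052]), 'eef_rot': array([-1.79900832e+02,  5.26661614e-03,  2.44537634e+01]), 'wrist_force': array([-0.36893715, -0.4201606 ,  0.77000838]), 'ft_torque': array([-0.01147342,  0.01721106, -0.00200865]), 'finger_gap': 0.08528268984101355}
```

View pics/a_scene.png

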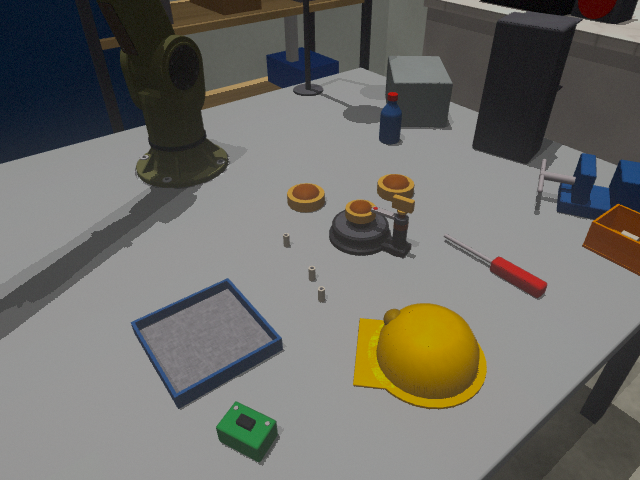

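View pics/a_top.png

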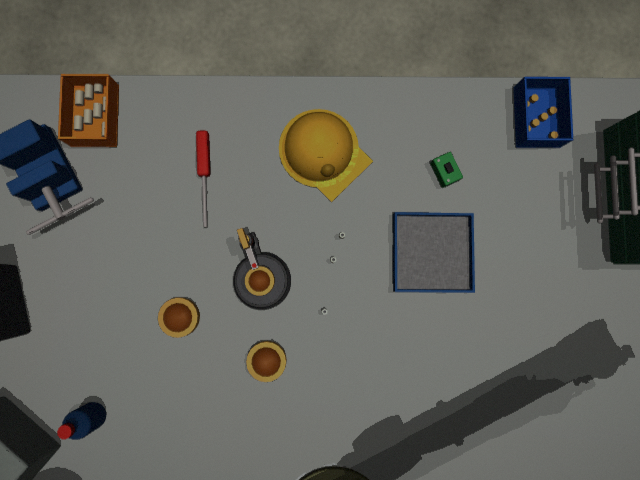

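Three amber roundels appear in the top view: (178,317) and (266,361) lie on the counter and are larger, and (259,281) stands on the turntable. The last is the smallest and is under the clamp, so it is the one meant. The knob bar is at about (244,238), the red dot at about (254,266) and the tray at about (433,252). I'll confirm this in a crop.

Run:
```python
from h import *
o=load("a")
t=cv2.cvtColor(o["top"]["pixels"],cv2.COLOR_RGB2BGR); s=cv2.cvtColor(o["scene"]["pixels"],cv2.COLOR_RGB2BGR)
a=cv2.resize(t[215:315,215:305],None,fx=5,fy=5,interpolation=cv2.INTER_CUBIC)
b=cv2.resize(s[180:260,320:420],None,fx=4,fy=4,interpolation=cv2.INTER_CUBIC)
c=np.zeros((500,850,3),np.uint8); c[:500,:450]=a; c[:320,450:850]=b
cv2.imwrite("pics/crop1.png",cv2.resize(c,(800,470)))
print([onz(o["top"],u,v,z).round(4) for u,v,z in [(259,281,.07),(244,238,.119),(254,266,.078),(433,252,.026),(320,145,.05),(205,225,.01)]])
```

```text
[array([0.4961, 0.1501, 0.07  ]), array([0.5783, 0.1749, 0.119 ]), array([0.526 , 0.1596, 0.078 ]), array([ 0.5566, -0.2143,  0.026 ]), array([0.7819, 0.0255, 0.05  ]), array([0.6174, 0.272 , 0.01  ])]
```

View pics/crop1.png

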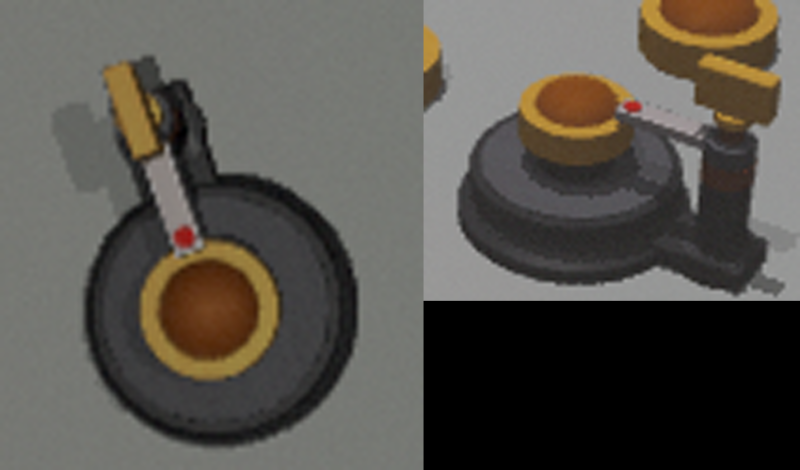

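The crop shows the small roundel on its pedestal, the keeper tip with its red dot over the bezel's edge, and the brass bar in line with the keeper. Next I measure the positions.

```bash
cat > meas.py <<'E'
from h import *
def blobs(im,lo,hi,box,up=8,amin=20):
    x0,y0,x1,y1=box
    p=cv2.resize(im["pixels"][y0:y1,x0:x1],None,fx=up,fy=up,interpolation=cv2.INTER_CUBIC)
    h=cv2.cvtColor(p,cv2.COLOR_RGB2HSV); m=cv2.inRange(h,np.array(lo),np.array(hi))
    cs,_=cv2.findContours(m,cv2.RETR_EXTERNAL,cv2.CHAIN_APPROX_NONE)
    r=[]
    for c in cs:
        if cv2.contourArea(c)/up**2<amin: continue
        c=(c.reshape(-1,2).astype(float)+.5)/up-.5+[x0,y0]
        r.append(c.astype(np.float32))
    return sorted(r,key=lambda c:-cv2.contourArea(c))
def world(im,c,z): return np.array([onz(im,u,v,z) for u,v in c])[:,:2]
def rect(im,c,z):
    w=world(im,c,z); return cv2.minAreaRect((w*1000).astype(np.float32))
E
python3 - <<'E'
from meas import *
o=load("a"); T=o["top"];S=o["scene"]
hs=cv2.cvtColor(T["pixels"],cv2.COLOR_RGB2HSV)
for y in range(226,252,2): print(y,[tuple(hs[y,x]) .__repr__().replace('np.uint8','') for x in range(238,254,2)])
for nm,im,lo,hi,box,z in [("bar top",T,(15,90,110),(35,255,255),(234,222,256,254),.119),("bezel",T,(10,90,80),(35,255,255),(240,262,280,300),.068),
  ("red",T,(170,120,80),(180,255,255),(245,258,262,275),.078),("red0",T,(0,150,80),(6,255,255),(248,262,260,272),.078),("tray",T,(95,80,40),(125,255,255),(385,205,482,300),.026),
  ("redS",S,(170,120,80),(180,255,255),(365,200,385,218),.078)]:
  for c in blobs(im,lo,hi,box,amin=2)[:2]: print(nm,rect(im,c,z), c.mean(0))
E
```

```text
226 ['((42), (11), (121))', '((36), (11), (121))', '((40), (6), (120))', '((45), (13), (122))', '((36), (12), (110))', '((30), (11), (119))', '((53), (9), (120))', '((40), (13), (122))']
228 ['((22), (24), (118))', '((19), (95), (118))', '((17), (90), (94))', '((23), (16), (63))', '((45), (8), (65))', '((45), (10), (106))', '((48), (11), (120))', '((40), (13), (120))']
230 ['((19), (158), (152))', '((20), (157), (151))', '((18), (162), (145))', '((24), (21), (61))', '((45), (8), (62))', '((38), (16), (64))', '((36), (11), (118))', '((45), (9), (120))']
232 ['((20), (149), (147))', '((21), (156), (150))', '((21), (155), (151))', '((18), (142), (61))', '((30), (8), (64))', '((50), (12), (63))', '((48), (12), (106))', '((30), (13), (39))']
234 ['((19), (127), (135))', '((20), (153), (153))', '((20), (156), (150))', '((18), (162), (99))', '((13), (50), (71))', '((6), (34), (37))', '((150), (11), (24))', '((150), (6), (41))']
236 ['((19), (25), (82))', '((20), (154), (152))', '((20), (156), (152))', '((18), (159), (149))', '((16), (163), (75))', '((20), (87), (76))', '((20), (20), (39))',
[... 1282 characters left out ...]
7), (138))', '((9), (19), (136))', '((30), (9), (58))']
bar top ((578.5546264648438, 178.517578125), (39.45807647705078, 11.591839790344238), 19.465513229370117) [242.17027 237.76013]
bar top ((578.5867309570312, 168.03280639648438), (10.112966537475586, 3.34354567527771), 22.612226486206055) [247.52226 237.82831]
bezel ((496.7241516113281, 150.22691345214844), (59.20881652832031, 60.2044563293457), 19.617284774780273) [258.87454 280.28333]
red0 ((528.1041259765625, 160.1927947998047), (7.511752128601074, 7.509817600250244), 89.78520202636719) [253.72485 264.96912]
tray ((557.2960815429688, -216.53167724609375), (171.26116943359375, 170.5794219970703), 89.1059341430664) [433.92932 252.07613]
```

The bar is at (578.6,178.5) with heading 19.5°, the roundel at (496.7,150.2), and the tray centre at (557.3,-216.5) with an 89.1° heading. The separations agree with the given dimensions: 86.6 mm measured against 85, and 53.7 against 54. Now I move above the knob.

Request:
drive_tool:
  commands:
    - [15,37,0,0,0,0]
    - [15,37,0,0,0,0]
    - [15,37,0,0,0,0]
    - [15,37,0,0,0,0]
    - [15,37,0,0,0,0]
    - [15,37,0,0,0,0]
    - [15,37,0,0,0,0]
    - [15,37,0,0,0,0]
    - [15,37,0,0,0,0]
    - [15,37,0,0,0,0]
    - [15,37,0,0,0,0]
    - [15,37,0,0,0,0]
  jaw: 0.0
  force: 60

```text
time_s: 1.1
eef_pos: [0.4405, -0.1352, 0.222]
eef_rot: [-179.6, 0.6, 23.2]
wrist_force: [1.1, 0.1, 0.3]
finger_gap: 0.0429
```

Request:
drive_tool:
  commands:
    - [17,36,0,0,0,-0.01]
    - [17,36,0,0,0,-0.01]
    - [17,36,0,0,0,-0.01]
    - [17,36,0,0,0,-0.01]
    - [17,36,0,0,0,-0.01]
    - [17,36,0,0,0,-0.01]
    - [16,34,0,0,0,-0.01]
    - [10,25,0,0,0,0]
    - [5,15,0,0,0,0]
    - [0,0,0,0,0,0]
    - [0,0,0,0,0,0]

```text
time_s: 2.02
eef_pos: [0.574, 0.1816, 0.219]
eef_rot: [-179.3, 0.7, 19.7]
wrist_force: [-0.1, -0.5, -0.7]
finger_gap: 0.0426
```

```bash
python3 -c "
from h import *
o=bot.get_obs()
for k in ('time_s','joint_pos','eef_pos','eef_rot','qvel'): print(k,o[k])"
```

```text
time_s 2.0167
joint_pos [ 15.34435405  18.19282145 -42.90701713  89.46122611  11.7341107
  77.8603581  -99.02953007]
eef_pos [0.57404748 0.18157755 0.21903614]
eef_rot [-179.26747147    0.67892112   19.70124572]
qvel [-1.64090464  1.28441513 -0.51007722 -0.31107157 -0.39646765 -0.33367798
 -0.46458134]
```

```bash
cat >> h.py <<'E'
from scipy.spatial.transform import Rotation as Ro
def corr(pos,yaw):
    o=bot.get_obs(); R=Ro.from_euler('xyz',o['eef_rot'],degrees=True); G=Ro.from_euler('xyz',[180,0,yaw],degrees=True)
    print("t",o['time_s'],"mm",((np.array(pos)-o['eef_pos'])*1000).round(1),"rad",(G*R.inv()).as_rotvec().round(4),"yaw",o['eef_rot'].round(2),"F",o['wrist_force'].round(1),"T",o['ft_torque'].round(3),"gap",round(o['finger_gap'],4))
E
python3 -c "
from h import *
corr([.5786,.1785,.088],19.5)"
```

```text
t 2.0167 mm [   4.6   -3.1 -131. ] rad [-0.0081 -0.0155 -0.0034] yaw [-179.27    0.68   19.7 ] F [-0.1 -0.5 -0.7] T [-0.068 -0.002 -0.043] gap 0.0426
```

Request:
drive_tool:
  commands:
    - [2,-1.5,-15,-0.004,-0.008,-0.002]
    - [2,-1.5,-18,-0.004,-0.008,-0.001]
    - [0,0,-18,0,0,0]
    - [0,0,-18,0,0,0]
    - [0,0,-12,0,0,0]
    - [0,0,0,0,0,0]
    - [0,0,0,0,0,0]

```text
time_s: 2.6
eef_pos: [0.5775, 0.167, 0.1348]
eef_rot: [179.5, 0.1, 18.9]
wrist_force: [0.5, -0.5, 0.9]
finger_gap: 0.043
```

```bash
python3 -c "
from h import *
corr([.5786,.1785,.088],19.5);o=snap('b')
s=cv2.cvtColor(o['scene']['pixels'],cv2.COLOR_RGB2BGR)[120:260,310:490]
cv2.imwrite('pics/b_crop.png',cv2.resize(s,None,fx=4,fy=4,interpolation=cv2.INTER_CUBIC))"
```

```text
t 2.6 mm [  1.1  11.5 -46.8] rad [0.0081 0.0012 0.0101] yaw [1.7954e+02 9.0000e-02 1.8920e+01] F [ 0.5 -0.5  0.9] T [-0.011 -0.015  0.038] gap 0.043
```

View pics/b_crop.png

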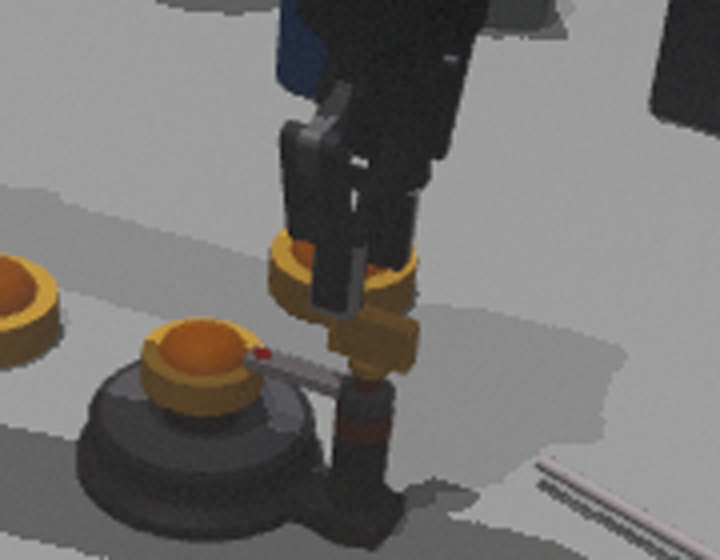

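The picture shows the open fingers above the bar, which is at about (375,345) in the crop. The tool has drifted 11 mm to -y. I'll correct that before descending.

Request:
drive_tool:
  commands:
    - [0.5,6,0,0.004,0.001,0.005]
    - [0.5,4,0,0.004,0,0.005]
    - [0,1,0,0,0,0]
    - [0,0,0,0,0,0]
    - [0,0,0,0,0,0]

```text
time_s: 3.12
eef_pos: [0.5814, 0.181, 0.1398]
eef_rot: [-180.0, -0.5, 19.6]
wrist_force: [-0.1, 0.3, -0.1]
finger_gap: 0.0428
```

```bash
python3 -c "
from h import *
corr([.5786,.1785,.088],19.5)"
```

```text
t 3.1167 mm [ -2.8  -2.5 -51.8] rad [-0.0031  0.0079 -0.0014] yaw [-179.99   -0.49   19.58] F [-0.1  0.3 -0.1] T [ 0.07   0.011 -0.006] gap 0.0428
```

Request:
drive_tool:
  commands:
    - [-1,-1,-8,-0.001,0.003,-0.001]
    - [-1,-0.5,-8,-0.001,0.003,0]
    - [0,0,-8,0,0,0]
    - [0,0,-6,0,0,0]
    - [0,0,-4,0,0,0]
    - [0,0,-2,0,0,0]
    - [0,0,0,0,0,0]
    - [0,0,0,0,0,0]

```text
time_s: 3.78
eef_pos: [0.5779, 0.179, 0.0984]
eef_rot: [-180.0, 0.1, 19.5]
wrist_force: [1.1, 0.5, -0.2]
finger_gap: 0.0427
```

```bash
python3 -c "
from h import *
corr([.5786,.1785,.088],19.5)"
```

```text
t 3.7833 mm [  0.7  -0.5 -10.4] rad [-0.0001 -0.0014 -0.0007] yaw [-1.7996e+02  8.0000e-02  1.9540e+01] F [ 1.1  0.5 -0.2] T [ 0.017  0.02  -0.043] gap 0.0427
```

Request:
drive_tool:
  commands:
    - [0.5,-0.3,-4,0,-0.001,0]
    - [0,0,-3,0,0,0]
    - [0,0,-1.5,0,0,0]
    - [0,0,0,0,0,0]
    - [0,0,0,0,0,0]

```text
time_s: 4.2
eef_pos: [0.5792, 0.1788, 0.0898]
eef_rot: [-180.0, -0.1, 19.5]
wrist_force: [0.5, 0.3, 0.6]
finger_gap: 0.0426
```

```bash
python3 -c "
from h import *
corr([.5786,.1785,.088],19.5)"
```

```text
t 4.2 mm [-0.6 -0.3 -1.8] rad [-0.0005  0.0012 -0.0005] yaw [-1.800e+02 -8.000e-02  1.953e+01] F [0.5 0.3 0.6] T [-0.005 -0.033  0.005] gap 0.0426
```

Request:
drive_tool:
  commands:
    - [0,0,0,0,0,0]
    - [0,0,0,0,0,0]
    - [0,0,0,0,0,0]
    - [0,0,0,0,0,0]
    - [0,0,0,0,0,0]
    - [0,0,0,0,0,0]
  jaw: -1
  force: 70

```text
time_s: 4.7
eef_pos: [0.579, 0.1798, 0.0906]
eef_rot: [-180.0, -0.1, 19.6]
wrist_force: [-0.5, 0.6, -0.1]
finger_gap: 0.0148
```

```bash
python3 -c "
from h import *
corr([.5786,.1785,.088],19.5)"
```

```text
t 4.7 mm [-0.4 -1.3 -2.6] rad [-0.0015  0.0016 -0.0011] yaw [-1.7995e+02 -1.1000e-01  1.9560e+01] F [-0.5  0.6 -0.1] T [0.063 0.097 0.005] gap 0.0148
```

Request:
drive_tool:
  commands:
    - [0,0,0,0,0,0]
    - [0,0,0,0,0,0]
    - [0,0,0,0,0,0]

```text
time_s: 4.95
eef_pos: [0.579, 0.1798, 0.0906]
eef_rot: [-179.9, -0.1, 19.6]
wrist_force: [-1.3, -0.0, -0.6]
finger_gap: 0.0151
```

```bash
python3 -c "
from h import *
corr([.5786,.1785,.088],19.5); print(bot.get_obs()['eef_rot'],bot.get_obs()['eef_pos'])"
```

```text
t 4.95 mm [-0.4 -1.3 -2.6] rad [-0.0016  0.0016 -0.001 ] yaw [-1.7995e+02 -1.2000e-01  1.9560e+01] F [-1.3 -0.  -0.6] T [0.057 0.145 0.007] gap 0.0151
[-1.79946672e+02 -1.18900820e-01  1.95591868e+01] [0.57903313 0.17983409 0.09059838]
```

Request:
drive_tool:
  commands:
    - [0,0,0,0,0,0.03]
    - [0,0,0,0,0,0.02]
    - [0,0,0,0,0,0.01]
    - [0,0,0,0,0,0]

```text
time_s: 5.28
eef_pos: [0.579, 0.1799, 0.0906]
eef_rot: [-179.9, -0.1, 23.1]
wrist_force: [-0.3, 0.0, 0.6]
finger_gap: 0.0151
```

```bash
python3 -c "
from h import *
corr([.5786,.1785,.088],19.5)"
```

```text
t 5.2833 mm [-0.4 -1.4 -2.6] rad [-0.0019  0.0015 -0.0635] yaw [-1.7993e+02 -1.2000e-01  2.3140e+01] F [-0.3  0.   0.6] T [ 0.065  0.131 -0.019] gap 0.0151
```

Request:
drive_tool:
  commands:
    - [0,0,0,0,0,0.02]
    - [0,0,0,0,0,0.02]
    - [0,0,0,0,0,0.01]
    - [0,0,0,0,0,0]

```text
time_s: 5.62
eef_pos: [0.579, 0.18, 0.0906]
eef_rot: [-179.9, -0.1, 26.2]
wrist_force: [-0.7, 0.1, 0.1]
finger_gap: 0.0149
```

```bash
python3 -c "
from h import *
corr([.5786,.1785,.088],19.5);o=snap('c')
corr([.5786,.1785,.088],19.5)
s=cv2.cvtColor(o['scene']['pixels'],cv2.COLOR_RGB2BGR)[160:260,320:460]
cv2.imwrite('pics/c_crop.png',cv2.resize(s,None,fx=5,fy=5,interpolation=cv2.INTER_CUBIC))"
```

```text
t 5.6167 mm [-0.4 -1.5 -2.6] rad [-0.0021  0.0013 -0.1175] yaw [-1.7992e+02 -1.1000e-01  2.6230e+01] F [-0.7  0.1  0.1] T [ 0.092  0.094 -0.115] gap 0.0149
t 5.7167 mm [-0.4 -1.4 -2.6] rad [-0.0021  0.0012 -0.1166] yaw [-1.7992e+02 -1.1000e-01  2.6180e+01] F [-1.3  0.9 -0.1] T [ 0.079  0.14  -0.16 ] gap 0.0152
```

View pics/c_crop.png

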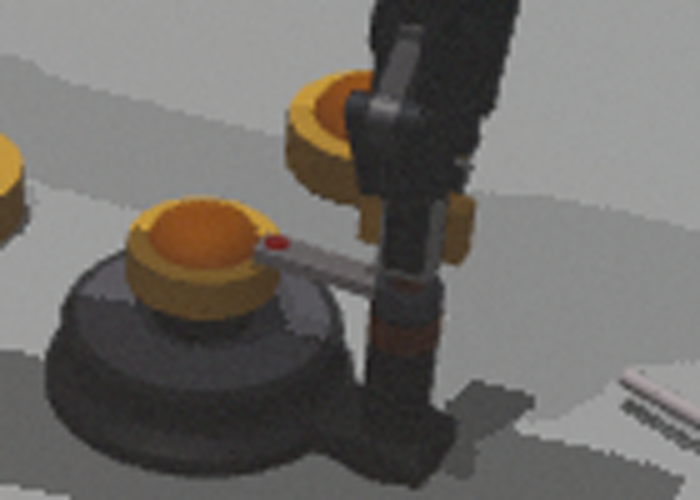

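The keeper's red dot is visible at about (275,243) in the crop, so I can read the stem angle from it in each picture. The measured torque matches the expected twist, so the grip is holding. I'll write that measurement.

```bash
cat > st.py <<'E'
from meas import *
ax=np.array([.5786,.1785]); Y0=19.56
def dot(im,box,z=.078):
    x0,y0,x1,y1=box; up=8
    p=cv2.resize(im["pixels"][y0:y1,x0:x1],None,fx=up,fy=up,interpolation=cv2.INTER_CUBIC).astype(float)
    w=np.clip(p[...,0]-1.9*p[...,1],0,None)*(p[...,2]>.55*p[...,1])*(p[...,0]>60)
    w=np.where(w>20,w,0)
    if w.sum()==0: return None
    ys,xs=np.mgrid[0:w.shape[0],0:w.shape[1]]
    u=((xs+.5)*w).sum()/w.sum()/up-.5+x0; v=((ys+.5)*w).sum()/w.sum()/up-.5+y0
    X=onz(im,u,v,z)[:2]; d=ax-X
    return (round(u,2),round(v,2)),X.round(4),round(float(np.arctan2(d[1],d[0])),4), round(float(np.hypot(*d)),4)
SB=(366,200,386,216)
def state(pics=True):
    T=[];o=bot.get_obs();T.append(o['ft_torque'][2])
    if pics:
        for k in range(2):
            im=bot.get_image("scene"); T.append(bot.get_obs()['ft_torque'][2])
        print("dot",dot(im,SB))
    o=bot.get_obs()
    print("t",round(o['time_s'],2),"heading",round(np.radians(o['eef_rot'][2]-Y0),4),"torq",np.round(T,3),"gap",round(o['finger_gap'],4),"pos",o['eef_pos'].round(4),"F",o['wrist_force'].round(1))
E
python3 - <<'E'
from st import *
for k in "abc": print(k,dot(load(k)["scene"],SB))
E
```

```text
a ((np.float64(375.11), np.float64(207.82)), array([0.5243, 0.1613]), 0.3064, 0.0569)
b ((np.float64(375.12), np.float64(207.86)), array([0.5244, 0.1613]), 0.3082, 0.0569)
c ((np.float64(374.69), np.float64(208.22)), array([0.5248, 0.1598]), 0.335, 0.0569)
```

Request:
drive_tool:
  commands:
    - [0,0,0,0,0,0.02]
    - [0,0,0,0,0,0.02]
    - [0,0,0,0,0,0.01]
    - [0,0,0,0,0,0]

```text
time_s: 6.05
eef_pos: [0.5789, 0.18, 0.0906]
eef_rot: [-179.9, -0.1, 29.3]
wrist_force: [0.1, 0.3, 0.3]
finger_gap: 0.0152
```

```bash
python3 -c "
from st import *
state()"
```

```text
dot ((np.float64(374.65), np.float64(208.2)), array([0.5247, 0.1598]), 0.3347, 0.057)
t 6.15 heading 0.1695 torq [-0.2   -0.228 -0.163] gap 0.015 pos [0.5789 0.18   0.0906] F [-0.7  1.4 -0.7]
```

Request:
drive_tool:
  commands:
    - [0,0,0,0,0,0.015]
    - [0,0,0,0,0,0.015]
    - [0,0,0,0,0,0.01]
    - [0,0,0,0,0,0]

```text
time_s: 6.48
eef_pos: [0.5789, 0.1801, 0.0906]
eef_rot: [-179.9, -0.1, 31.8]
wrist_force: [-0.2, 0.8, -0.1]
finger_gap: 0.0151
```

```bash
python3 -c "
from st import *
state()"
```

```text
dot ((np.float64(374.68), np.float64(208.26)), array([0.5249, 0.1597]), 0.3371, 0.0569)
t 6.58 heading 0.2125 torq [-0.289 -0.268 -0.231] gap 0.0148 pos [0.5789 0.1801 0.0906] F [0.1 0.9 0.4]
```

The stem stands at about +0.03 with the twist at 0.18, so it is bound. Now I reverse.

Request:
drive_tool:
  commands:
    - [0,0,0,0,0,-0.04]
    - [0,0,0,0,0,-0.04]
    - [0,0,0,0,0,-0.04]
    - [0,0,0,0,0,-0.04]
    - [0,0,0,0,0,-0.04]
    - [0,0,0,0,0,-0.03]
    - [0,0,0,0,0,-0.03]
    - [0,0,0,0,0,-0.02]
    - [0,0,0,0,0,-0.02]
    - [0,0,0,0,0,-0.01]
    - [0,0,0,0,0,0]

```text
time_s: 7.5
eef_pos: [0.5791, 0.1796, 0.0906]
eef_rot: [180.0, -0.1, 13.4]
wrist_force: [-0.7, 0.6, 0.1]
finger_gap: 0.0151
```

```bash
python3 -c "
from st import *
state()"
```

```text
dot ((np.float64(375.27), np.float64(207.64)), array([0.524, 0.162]), 0.294, 0.057)
t 7.6 heading -0.1075 torq [0.157 0.16  0.111] gap 0.0152 pos [0.579  0.1796 0.0906] F [-0.5  0.5  0.5]
```

Request:
drive_tool:
  commands:
    - [0,0,0,0,0,-0.02]
    - [0,0,0,0,0,-0.02]
    - [0,0,0,0,0,-0.015]
    - [0,0,0,0,0,-0.01]
    - [0,0,0,0,0,0]

```text
time_s: 8.02
eef_pos: [0.5791, 0.1795, 0.0906]
eef_rot: [180.0, -0.1, 9.3]
wrist_force: [0.3, 0.3, 0.2]
finger_gap: 0.0155
```

```bash
python3 -c "
from st import *
state()"
```

```text
dot ((np.float64(375.48), np.float64(207.58)), array([0.5241, 0.1624]), 0.2867, 0.0568)
t 8.12 heading -0.1775 torq [0.228 0.163 0.192] gap 0.015 pos [0.5791 0.1795 0.0906] F [-0.4  0.2  0.6]
```

Request:
drive_tool:
  commands:
    - [0,0,0,0,0,-0.015]
    - [0,0,0,0,0,-0.015]
    - [0,0,0,0,0,-0.01]
    - [0,0,0,0,0,0]

```text
time_s: 8.45
eef_pos: [0.5791, 0.1794, 0.0906]
eef_rot: [179.9, -0.1, 6.9]
wrist_force: [-0.9, 0.4, -0.7]
finger_gap: 0.015
```

```bash
python3 -c "
from st import *
state()"
```

```text
dot ((np.float64(376.14), np.float64(207.13)), array([0.5238, 0.1645]), 0.2507, 0.0566)
t 8.55 heading -0.2206 torq [0.207 0.192 0.193] gap 0.0149 pos [0.5791 0.1795 0.0906] F [-0.9 -0.9 -0.8]
```

Request:
drive_tool:
  commands:
    - [0,0,0,0,0,-0.015]
    - [0,0,0,0,0,-0.015]
    - [0,0,0,0,0,-0.01]
    - [0,0,0,0,0,0]

```text
time_s: 8.88
eef_pos: [0.5791, 0.1794, 0.0906]
eef_rot: [179.9, -0.1, 4.4]
wrist_force: [-0.3, 0.3, 0.4]
finger_gap: 0.0153
```

```bash
python3 -c "
from st import *
state()"
```

```text
dot ((np.float64(376.52), np.float64(206.55)), array([0.5228, 0.1664]), 0.2138, 0.0571)
t 8.98 heading -0.264 torq [0.267 0.251 0.166] gap 0.0151 pos [0.5791 0.1794 0.0906] F [ 0.3 -0.2  0.3]
```

Request:
drive_tool:
  commands:
    - [0,0,0,0,0,-0.015]
    - [0,0,0,0,0,-0.01]
    - [0,0,0,0,0,-0.005]
    - [0,0,0,0,0,0]

```text
time_s: 9.32
eef_pos: [0.5791, 0.1793, 0.0906]
eef_rot: [179.9, -0.1, 2.5]
wrist_force: [0.3, 0.3, 0.5]
finger_gap: 0.0153
```

```bash
python3 -c "
from st import *
state()"
```

```text
dot ((np.float64(376.47), np.float64(206.59)), array([0.5228, 0.1662]), 0.2169, 0.0571)
t 9.42 heading -0.2966 torq [0.307 0.235 0.274] gap 0.0147 pos [0.5791 0.1793 0.0906] F [-0.7 -0.1  0.9]
```

It is bound at about -0.09. Now the opening way again.

Request:
drive_tool:
  commands:
    - [0,0,0,0,0,0.05]
    - [0,0,0,0,0,0.06]
    - [0,0,0,0,0,0.06]
    - [0,0,0,0,0,0.06]
    - [0,0,0,0,0,0.06]
    - [0,0,0,0,0,0.05]
    - [0,0,0,0,0,0.04]
    - [0,0,0,0,0,0.04]
    - [0,0,0,0,0,0.04]
    - [0,0,0,0,0,0.03]
    - [0,0,0,0,0,0.02]
    - [0,0,0,0,0,0]

```text
time_s: 10.42
eef_pos: [0.5789, 0.1801, 0.0906]
eef_rot: [-179.8, -0.1, 32.6]
wrist_force: [0.6, -0.5, 0.6]
finger_gap: 0.0151
```

```bash
python3 -c "
from st import *
state()"
```

```text
dot ((np.float64(374.55), np.float64(208.46)), array([0.5253, 0.159 ]), 0.3504, 0.0568)
t 10.52 heading 0.2277 torq [-0.255 -0.205 -0.23 ] gap 0.0147 pos [0.5789 0.1801 0.0906] F [-0.9  0.6  0.2]
```

Request:
drive_tool:
  commands:
    - [0,0,0,0,0,0.012]
    - [0,0,0,0,0,0.012]
    - [0,0,0,0,0,0.01]
    - [0,0,0,0,0,0]

```text
time_s: 10.85
eef_pos: [0.5789, 0.1801, 0.0906]
eef_rot: [-179.8, -0.1, 34.6]
wrist_force: [-1.0, 1.2, -0.1]
finger_gap: 0.0151
```

```bash
python3 -c "
from st import *
state()"
```

```text
dot ((np.float64(374.51), np.float64(208.44)), array([0.5252, 0.159 ]), 0.35, 0.0569)
t 10.95 heading 0.2623 torq [-0.29  -0.263 -0.287] gap 0.015 pos [0.5789 0.1802 0.0906] F [0.3 0.3 0.7]
```

The torque is rising with the stem still, so it is bound again. Reverse.

Request:
drive_tool:
  commands:
    - [0,0,0,0,0,-0.05]
    - [0,0,0,0,0,-0.06]
    - [0,0,0,0,0,-0.06]
    - [0,0,0,0,0,-0.06]
    - [0,0,0,0,0,-0.05]
    - [0,0,0,0,0,-0.04]
    - [0,0,0,0,0,-0.04]
    - [0,0,0,0,0,-0.03]
    - [0,0,0,0,0,-0.03]
    - [0,0,0,0,0,-0.02]
    - [0,0,0,0,0,0]

```text
time_s: 11.87
eef_pos: [0.5791, 0.1795, 0.0906]
eef_rot: [-180.0, -0.2, 8.5]
wrist_force: [-0.8, 0.7, 0.3]
finger_gap: 0.0149
```

```bash
python3 -c "
from st import *
state()"
```

```text
dot ((np.float64(376.53), np.float64(206.52)), array([0.5227, 0.1664]), 0.2125, 0.0572)
t 11.97 heading -0.1917 torq [0.161 0.134 0.096] gap 0.0152 pos [0.5791 0.1795 0.0906] F [-0.4 -0.6  0.1]
```

Request:
drive_tool:
  commands:
    - [0,0,0,0,0,-0.02]
    - [0,0,0,0,0,-0.02]
    - [0,0,0,0,0,-0.015]
    - [0,0,0,0,0,-0.01]
    - [0,0,0,0,0,0]

```text
time_s: 12.38
eef_pos: [0.5791, 0.1794, 0.0906]
eef_rot: [180.0, -0.2, 4.6]
wrist_force: [-0.7, -0.5, 1.3]
finger_gap: 0.0147
```

```bash
python3 -c "
from st import *
state()"
```

```text
dot ((np.float64(376.41), np.float64(206.64)), array([0.5229, 0.166 ]), 0.2206, 0.0571)
t 12.48 heading -0.2604 torq [0.205 0.227 0.185] gap 0.0152 pos [0.5791 0.1794 0.0906] F [-0.7  0.6  0.2]
```

Request:
drive_tool:
  commands:
    - [0,0,0,0,0,-0.015]
    - [0,0,0,0,0,-0.01]
    - [0,0,0,0,0,-0.01]
    - [0,0,0,0,0,0]

```text
time_s: 12.82
eef_pos: [0.5791, 0.1793, 0.0906]
eef_rot: [180.0, -0.2, 2.5]
wrist_force: [-0.6, 0.5, 0.4]
finger_gap: 0.015
```

```bash
python3 -c "
from st import *
state()"
```

```text
dot ((np.float64(376.77), np.float64(206.39)), array([0.5227, 0.1671]), 0.2008, 0.0571)
t 12.92 heading -0.298 torq [0.199 0.198 0.209] gap 0.015 pos [0.5791 0.1793 0.0906] F [-0.3 -0.2 -0.1]
```

Request:
drive_tool:
  commands:
    - [0,0,0,0,0,-0.015]
    - [0,0,0,0,0,-0.01]
    - [0,0,0,0,0,-0.01]
    - [0,0,0,0,0,0]

```text
time_s: 13.25
eef_pos: [0.5791, 0.1792, 0.0906]
eef_rot: [180.0, -0.2, 0.3]
wrist_force: [-0.3, -0.0, 0.3]
finger_gap: 0.015
```

```bash
python3 -c "
from st import *
state()"
```

```text
dot ((np.float64(376.96), np.float64(206.34)), array([0.5228, 0.1675]), 0.1945, 0.0569)
t 13.35 heading -0.3355 torq [0.309 0.242 0.21 ] gap 0.0151 pos [0.5791 0.1793 0.0906] F [-0.8 -0.2  0.5]
```

Request:
drive_tool:
  commands:
    - [0,0,0,0,0,-0.012]
    - [0,0,0,0,0,-0.008]
    - [0,0,0,0,0,0]
    - [0,0,0,0,0,0]

```text
time_s: 13.68
eef_pos: [0.5791, 0.1792, 0.0906]
eef_rot: [180.0, -0.2, -0.9]
wrist_force: [-1.3, -0.6, 0.1]
finger_gap: 0.0152
```

```bash
python3 -c "
from st import *
state()"
```

```text
dot ((np.float64(377.04), np.float64(206.26)), array([0.5227, 0.1678]), 0.1888, 0.057)
t 13.78 heading -0.3574 torq [0.306 0.273 0.326] gap 0.0149 pos [0.5791 0.1792 0.0906] F [-0.6 -1.  -0.1]
```

Bound at about -0.12 (0.30 N m). Opening way again.

Request:
drive_tool:
  commands:
    - [0,0,0,0,0,0.05]
    - [0,0,0,0,0,0.06]
    - [0,0,0,0,0,0.06]
    - [0,0,0,0,0,0.06]
    - [0,0,0,0,0,0.06]
    - [0,0,0,0,0,0.06]
    - [0,0,0,0,0,0.05]
    - [0,0,0,0,0,0.05]
    - [0,0,0,0,0,0.04]
    - [0,0,0,0,0,0.04]
    - [0,0,0,0,0,0.03]
    - [0,0,0,0,0,0]

```text
time_s: 14.78
eef_pos: [0.5789, 0.1801, 0.0906]
eef_rot: [-179.7, -0.2, 32.1]
wrist_force: [-0.2, 0.6, 0.2]
finger_gap: 0.0151
```

```bash
python3 -c "
from st import *
state()"
```

```text
dot ((np.float64(374.45), np.float64(208.65)), array([0.5256, 0.1584]), 0.3621, 0.0566)
t 14.88 heading 0.2176 torq [-0.213 -0.18  -0.16 ] gap 0.015 pos [0.5789 0.1801 0.0906] F [-0.3 -0.3  0.8]
```

Request:
drive_tool:
  commands:
    - [0,0,0,0,0,0.02]
    - [0,0,0,0,0,0.015]
    - [0,0,0,0,0,0.015]
    - [0,0,0,0,0,0]

```text
time_s: 15.22
eef_pos: [0.5789, 0.1802, 0.0906]
eef_rot: [-179.7, -0.2, 35.0]
wrist_force: [-0.4, 0.5, -0.4]
finger_gap: 0.0155
```

```bash
python3 -c "
from st import *
state()"
```

```text
dot ((np.float64(374.31), np.float64(208.64)), array([0.5254, 0.1582]), 0.3638, 0.0569)
t 15.32 heading 0.2685 torq [-0.255 -0.295 -0.227] gap 0.0152 pos [0.5789 0.1801 0.0906] F [0.6 0.4 0.1]
```

Request:
drive_tool:
  commands:
    - [0,0,0,0,0,0.012]
    - [0,0,0,0,0,0.01]
    - [0,0,0,0,0,0]
    - [0,0,0,0,0,0]

```text
time_s: 15.65
eef_pos: [0.5789, 0.1802, 0.0906]
eef_rot: [-179.7, -0.2, 36.3]
wrist_force: [-0.3, 0.9, 0.1]
finger_gap: 0.0153
```

```bash
python3 -c "
from st import *
state()"
```

```text
dot ((np.float64(374.32), np.float64(208.77)), array([0.5258, 0.158 ]), 0.3709, 0.0567)
t 15.75 heading 0.2922 torq [-0.273 -0.307 -0.336] gap 0.015 pos [0.5788 0.1802 0.0906] F [-0.8 -0.5  1.3]
```

```bash
python3 -c "
from st import *
T=[]
for i in range(6):
    im=bot.get_image('scene'); T.append(bot.get_obs()['ft_torque'][2]); print(dot(im,SB)[0],dot(im,SB)[2])
print(np.round(T,3),np.mean(T)); cv2.imwrite('pics/d.png',cv2.resize(cv2.cvtColor(im['pixels'],cv2.COLOR_RGB2BGR)[190:250,340:430],None,fx=8,fy=8,interpolation=cv2.INTER_CUBIC))"
```

```text
(np.float64(374.33), np.float64(208.77)) 0.3708
(np.float64(374.34), np.float64(208.79)) 0.3713
(np.float64(374.35), np.float64(208.78)) 0.3707
(np.float64(374.34), np.float64(208.77)) 0.3702
(np.float64(374.3), np.float64(208.79)) 0.3721
(np.float64(374.31), np.float64(208.81)) 0.3732
[-0.296 -0.323 -0.264 -0.267 -0.278 -0.255] -0.2804249183696064
```

View pics/d.png

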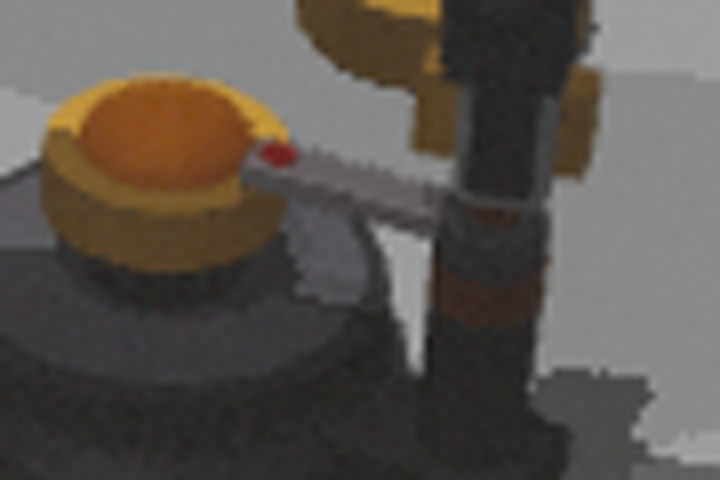

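The dot at about (374.3,208.8) holds still while the torque averages 0.28 N m, so it is bound on this side. The arcs are growing. I continue rocking.

Request:
drive_tool:
  commands:
    - [0,0,0,0,0,-0.05]
    - [0,0,0,0,0,-0.06]
    - [0,0,0,0,0,-0.06]
    - [0,0,0,0,0,-0.06]
    - [0,0,0,0,0,-0.06]
    - [0,0,0,0,0,-0.06]
    - [0,0,0,0,0,-0.05]
    - [0,0,0,0,0,-0.05]
    - [0,0,0,0,0,-0.05]
    - [0,0,0,0,0,-0.04]
    - [0,0,0,0,0,-0.03]
    - [0,0,0,0,0,0]

```text
time_s: 17.05
eef_pos: [0.5791, 0.1793, 0.0906]
eef_rot: [-180.0, -0.3, 2.7]
wrist_force: [0.9, 0.6, 0.4]
finger_gap: 0.0149
```

```bash
sed -i 's/range(2)/range(4)/' st.py; python3 -c "
from st import *
state()"
```

```text
dot ((np.float64(377.29), np.float64(206.12)), array([0.5226, 0.1685]), 0.1764, 0.0569)
t 17.25 heading -0.2942 torq [0.255 0.195 0.133 0.16  0.191] gap 0.0151 pos [0.5791 0.1794 0.0906] F [-1.5  0.  -0.1]
```

Request:
drive_tool:
  commands:
    - [0,0,0,0,0,-0.02]
    - [0,0,0,0,0,-0.02]
    - [0,0,0,0,0,-0.01]
    - [0,0,0,0,0,0]

```text
time_s: 17.58
eef_pos: [0.5791, 0.1792, 0.0906]
eef_rot: [-180.0, -0.2, -0.3]
wrist_force: [-0.3, 0.1, 0.3]
finger_gap: 0.015
```

```bash
python3 -c "
from st import *
state()"
```

```text
dot ((np.float64(377.28), np.float64(206.14)), array([0.5226, 0.1685]), 0.1776, 0.0569)
t 17.78 heading -0.3465 torq [0.258 0.301 0.259 0.253 0.24 ] gap 0.0149 pos [0.5791 0.1793 0.0906] F [ 0.  -0.2  0.3]
```

Request:
drive_tool:
  commands:
    - [0,0,0,0,0,-0.012]
    - [0,0,0,0,0,-0.008]
    - [0,0,0,0,0,0]

```text
time_s: 18.03
eef_pos: [0.5791, 0.1792, 0.0906]
eef_rot: [-180.0, -0.2, -1.5]
wrist_force: [-1.0, -0.1, 0.3]
finger_gap: 0.015
```

```bash
python3 -c "
from st import *
state()"
```

```text
dot ((np.float64(377.28), np.float64(205.91)), array([0.522, 0.169]), 0.1665, 0.0574)
t 18.23 heading -0.3678 torq [0.285 0.27  0.29  0.288 0.283] gap 0.0149 pos [0.5791 0.1792 0.0906] F [-0.7  0.4  0.3]
```

Bound at 0.283 N m. Opening way again, to about +0.25 first.

Request:
drive_tool:
  commands:
    - [0,0,0,0,0,0.05]
    - [0,0,0,0,0,0.06]
    - [0,0,0,0,0,0.06]
    - [0,0,0,0,0,0.06]
    - [0,0,0,0,0,0.06]
    - [0,0,0,0,0,0.06]
    - [0,0,0,0,0,0.06]
    - [0,0,0,0,0,0.06]
    - [0,0,0,0,0,0.05]
    - [0,0,0,0,0,0.04]
    - [0,0,0,0,0,0.03]
    - [0,0,0,0,0,0]

```text
time_s: 19.23
eef_pos: [0.5789, 0.1801, 0.0906]
eef_rot: [-179.7, -0.3, 33.4]
wrist_force: [-0.6, -0.2, 0.3]
finger_gap: 0.0152
```

```bash
python3 -c "
from st import *
state()"
```

```text
dot ((np.float64(373.84), np.float64(209.33)), array([0.5266, 0.156 ]), 0.4087, 0.0567)
t 19.43 heading 0.2403 torq [-0.243 -0.243 -0.191 -0.204 -0.251] gap 0.0144 pos [0.5789 0.1801 0.0906] F [-0.6  1.   0.6]
```

Request:
drive_tool:
  commands:
    - [0,0,0,0,0,0.02]
    - [0,0,0,0,0,0.015]
    - [0,0,0,0,0,0.01]
    - [0,0,0,0,0,0]

```text
time_s: 19.77
eef_pos: [0.5788, 0.1802, 0.0906]
eef_rot: [-179.7, -0.3, 36.1]
wrist_force: [-0.9, 0.5, 1.2]
finger_gap: 0.0152
```

```bash
python3 -c "
from st import *
state()"
```

```text
dot ((np.float64(374.03), np.float64(209.1)), array([0.5263, 0.1568]), 0.3934, 0.0567)
t 19.97 heading 0.2873 torq [-0.255 -0.241 -0.293 -0.273 -0.305] gap 0.0148 pos [0.5789 0.1802 0.0906] F [-0.8  0.3  0.4]
```

Request:
drive_tool:
  commands:
    - [0,0,0,0,0,0.012]
    - [0,0,0,0,0,0.008]
    - [0,0,0,0,0,0]

```text
time_s: 20.22
eef_pos: [0.5788, 0.1802, 0.0906]
eef_rot: [-179.7, -0.3, 37.3]
wrist_force: [-0.4, 0.3, 0.4]
finger_gap: 0.0151
```

```bash
python3 -c "
from st import *
state()"
```

```text
dot ((np.float64(374.07), np.float64(209.23)), array([0.5266, 0.1565]), 0.3999, 0.0564)
t 20.42 heading 0.3084 torq [-0.224 -0.283 -0.259 -0.256 -0.311] gap 0.015 pos [0.5788 0.1802 0.0906] F [-0.5  0.9 -0. ]
```

Request:
drive_tool:
  commands:
    - [0,0,0,0,0,0.012]
    - [0,0,0,0,0,0.008]
    - [0,0,0,0,0,0]

```text
time_s: 20.67
eef_pos: [0.5788, 0.1803, 0.0906]
eef_rot: [-179.7, -0.3, 38.5]
wrist_force: [-1.4, -0.3, 0.0]
finger_gap: 0.0153
```

```bash
python3 -c "
from st import *
state()"
```

```text
dot ((np.float64(373.98), np.float64(209.25)), array([0.5266, 0.1564]), 0.4021, 0.0566)
t 20.87 heading 0.3297 torq [-0.322 -0.264 -0.256 -0.305 -0.304] gap 0.0153 pos [0.5788 0.1802 0.0906] F [-0.5  0.7  0.6]
```

Bound again at about +0.1. Next closing push.

Request:
drive_tool:
  commands:
    - [0,0,0,0,0,-0.05]
    - [0,0,0,0,0,-0.07]
    - [0,0,0,0,0,-0.07]
    - [0,0,0,0,0,-0.07]
    - [0,0,0,0,0,-0.07]
    - [0,0,0,0,0,-0.06]
    - [0,0,0,0,0,-0.06]
    - [0,0,0,0,0,-0.06]
    - [0,0,0,0,0,-0.05]
    - [0,0,0,0,0,-0.04]
    - [0,0,0,0,0,-0.03]
    - [0,0,0,0,0,0]

```text
time_s: 21.87
eef_pos: [0.5791, 0.1792, 0.0906]
eef_rot: [-180.0, -0.3, 1.2]
wrist_force: [0.2, -0.7, 0.3]
finger_gap: 0.0148
```

```bash
python3 -c "
from st import *
state()"
```

```text
dot ((np.float64(377.67), np.float64(205.67)), array([0.5219, 0.1702]), 0.1461, 0.0573)
t 22.07 heading -0.3197 torq [0.293 0.215 0.146 0.265 0.233] gap 0.015 pos [0.5791 0.1793 0.0906] F [ 0.4 -0.3  0.8]
```

Request:
drive_tool:
  commands:
    - [0,0,0,0,0,-0.02]
    - [0,0,0,0,0,-0.015]
    - [0,0,0,0,0,-0.01]
    - [0,0,0,0,0,0]

```text
time_s: 22.4
eef_pos: [0.5791, 0.1792, 0.0906]
eef_rot: [-180.0, -0.3, -1.5]
wrist_force: [-1.0, 0.6, -0.4]
finger_gap: 0.0149
```

```bash
python3 -c "
from st import *
state()"
```

```text
dot ((np.float64(377.76), np.float64(205.65)), array([0.522 , 0.1703]), 0.1436, 0.0572)
t 22.6 heading -0.3667 torq [0.226 0.258 0.213 0.297 0.218] gap 0.0149 pos [0.5791 0.1792 0.0906] F [-0.4 -1.2 -0.2]
```

Request:
drive_tool:
  commands:
    - [0,0,0,0,0,-0.015]
    - [0,0,0,0,0,-0.01]
    - [0,0,0,0,0,-0.005]
    - [0,0,0,0,0,0]

```text
time_s: 22.93
eef_pos: [0.5791, 0.1791, 0.0906]
eef_rot: [-180.0, -0.3, -3.3]
wrist_force: [-0.2, -1.0, 0.5]
finger_gap: 0.015
```

```bash
python3 -c "
from st import *
state()"
```

```text
dot ((np.float64(377.69), np.float64(205.73)), array([0.5221, 0.17  ]), 0.1487, 0.0572)
t 23.13 heading -0.399 torq [0.25  0.267 0.267 0.293 0.243] gap 0.0153 pos [0.5791 0.1791 0.0906] F [0.2 0.2 0.3]
```

Dot unchanged and torque at 0.26 N m, so it is bound. Next is an opening push, with a firmer grip set near zero torque.

Request:
drive_tool:
  commands:
    - [0,0,0,0,0,0.05]
    - [0,0,0,0,0,0.06]
    - [0,0,0,0,0,0.06]
    - [0,0,0,0,0,0.02]
    - [0,0,0,0,0,0]

```text
time_s: 23.55
eef_pos: [0.5791, 0.1794, 0.0906]
eef_rot: [-179.9, -0.3, 7.9]
wrist_force: [-0.5, 0.4, 0.5]
finger_gap: 0.0149
```

Request:
drive_tool:
  commands:
    - [0,0,0,0,0,0]
    - [0,0,0,0,0,0.05]
    - [0,0,0,0,0,0.06]
    - [0,0,0,0,0,0.06]
    - [0,0,0,0,0,0.06]
    - [0,0,0,0,0,0.06]
    - [0,0,0,0,0,0.05]
    - [0,0,0,0,0,0.05]
    - [0,0,0,0,0,0.03]
    - [0,0,0,0,0,0.02]
    - [0,0,0,0,0,0]
  force: 100

```text
time_s: 24.47
eef_pos: [0.5789, 0.1801, 0.0907]
eef_rot: [-179.8, -0.3, 33.3]
wrist_force: [-0.6, 0.9, 0.4]
finger_gap: 0.0132
```

```bash
python3 -c "
from st import *
state()"
```

```text
dot ((np.float64(373.55), np.float64(209.48)), array([0.5266, 0.1552]), 0.4212, 0.0569)
t 24.67 heading 0.2392 torq [-0.201 -0.186 -0.131 -0.207 -0.17 ] gap 0.0134 pos [0.5789 0.1801 0.0907] F [-1.2  0.6  0.6]
```

Request:
drive_tool:
  commands:
    - [0,0,0,0,0,0.02]
    - [0,0,0,0,0,0.02]
    - [0,0,0,0,0,0.01]
    - [0,0,0,0,0,0]

```text
time_s: 25.0
eef_pos: [0.5789, 0.1802, 0.0907]
eef_rot: [-179.8, -0.3, 36.3]
wrist_force: [-0.7, 1.0, 0.2]
finger_gap: 0.0134
```

```bash
python3 -c "
from st import *
state()"
```

```text
dot ((np.float64(373.49), np.float64(209.65)), array([0.527 , 0.1547]), 0.4318, 0.0568)
t 25.2 heading 0.2921 torq [-0.195 -0.209 -0.236 -0.146 -0.235] gap 0.0134 pos [0.5788 0.1802 0.0907] F [-1.5  0.5  1.2]
```

Request:
drive_tool:
  commands:
    - [0,0,0,0,0,0.02]
    - [0,0,0,0,0,0.015]
    - [0,0,0,0,0,0.01]
    - [0,0,0,0,0,0]

```text
time_s: 25.53
eef_pos: [0.5788, 0.1803, 0.0908]
eef_rot: [-179.8, -0.3, 39.1]
wrist_force: [0.2, 0.0, 0.3]
finger_gap: 0.0134
```

```bash
python3 -c "
from st import *
state()"
```

```text
dot ((np.float64(373.4), np.float64(209.79)), array([0.5272, 0.1543]), 0.4405, 0.0568)
t 25.73 heading 0.3406 torq [-0.268 -0.264 -0.306 -0.237 -0.218] gap 0.0134 pos [0.5788 0.1802 0.0907] F [-1.  -0.2  0.5]
```

Request:
drive_tool:
  commands:
    - [0,0,0,0,0,0.012]
    - [0,0,0,0,0,0.012]
    - [0,0,0,0,0,0]
    - [0,0,0,0,0,0]

```text
time_s: 26.07
eef_pos: [0.5788, 0.1803, 0.0907]
eef_rot: [-179.8, -0.3, 40.6]
wrist_force: [-1.0, -0.3, 0.1]
finger_gap: 0.0133
```

```bash
python3 -c "
from st import *
state()"
```

```text
dot ((np.float64(373.34), np.float64(209.75)), array([0.5271, 0.1543]), 0.4393, 0.0569)
t 26.27 heading 0.3668 torq [-0.337 -0.338 -0.266 -0.257 -0.282] gap 0.0132 pos [0.5787 0.1803 0.0907] F [-0.1 -0.3  0.5]
```

Bound at about +0.15. Closing push.

Request:
drive_tool:
  commands:
    - [0,0,0,0,0,-0.06]
    - [0,0,0,0,0,-0.07]
    - [0,0,0,0,0,-0.07]
    - [0,0,0,0,0,-0.07]
    - [0,0,0,0,0,-0.07]
    - [0,0,0,0,0,-0.07]
    - [0,0,0,0,0,-0.06]
    - [0,0,0,0,0,-0.06]
    - [0,0,0,0,0,-0.06]
    - [0,0,0,0,0,-0.05]
    - [0,0,0,0,0,-0.03]
    - [0,0,0,0,0,0]

```text
time_s: 27.27
eef_pos: [0.5791, 0.1793, 0.0907]
eef_rot: [179.9, -0.4, 0.9]
wrist_force: [0.2, 0.6, 1.1]
finger_gap: 0.0135
```

```bash
python3 -c "
from st import *
state()"
```

```text
dot ((np.float64(377.96), np.float64(205.59)), array([0.522 , 0.1708]), 0.1359, 0.0571)
t 27.47 heading -0.3247 torq [0.182 0.247 0.225 0.152 0.144] gap 0.0132 pos [0.5791 0.1793 0.0907] F [-0.6  0.7  1.1]
```

Request:
drive_tool:
  commands:
    - [0,0,0,0,0,-0.02]
    - [0,0,0,0,0,-0.02]
    - [0,0,0,0,0,-0.01]
    - [0,0,0,0,0,0]

```text
time_s: 27.8
eef_pos: [0.5791, 0.1792, 0.0907]
eef_rot: [179.9, -0.4, -2.1]
wrist_force: [-0.7, 0.4, 0.6]
finger_gap: 0.0132
```

```bash
python3 -c "
from st import *
state()"
```

```text
dot ((np.float64(378.48), np.float64(205.33)), array([0.522 , 0.1722]), 0.1117, 0.057)
t 28.0 heading -0.3771 torq [0.274 0.164 0.195 0.183 0.209] gap 0.0133 pos [0.5791 0.1792 0.0907] F [-0.6 -0.1 -0.3]
```

Request:
drive_tool:
  commands:
    - [0,0,0,0,0,-0.02]
    - [0,0,0,0,0,-0.015]
    - [0,0,0,0,0,-0.01]
    - [0,0,0,0,0,0]

```text
time_s: 28.33
eef_pos: [0.5791, 0.1791, 0.0907]
eef_rot: [179.9, -0.4, -4.9]
wrist_force: [-0.3, 0.5, 0.6]
finger_gap: 0.0133
```

```bash
python3 -c "
from st import *
state()"
```

```text
dot ((np.float64(378.51), np.float64(205.25)), array([0.5218, 0.1724]), 0.1073, 0.0571)
t 28.53 heading -0.4256 torq [0.209 0.233 0.248 0.37  0.263] gap 0.0131 pos [0.5791 0.1791 0.0907] F [-0.6 -0.1  0.6]
```

Bound at about -0.2. Opening push.

Request:
drive_tool:
  commands:
    - [0,0,0,0,0,0.06]
    - [0,0,0,0,0,0.08]
    - [0,0,0,0,0,0.08]
    - [0,0,0,0,0,0.08]
    - [0,0,0,0,0,0.08]
    - [0,0,0,0,0,0.07]
    - [0,0,0,0,0,0.06]
    - [0,0,0,0,0,0.06]
    - [0,0,0,0,0,0.06]
    - [0,0,0,0,0,0.05]
    - [0,0,0,0,0,0.03]
    - [0,0,0,0,0,0]

```text
time_s: 29.53
eef_pos: [0.5788, 0.1802, 0.0907]
eef_rot: [-179.8, -0.4, 37.3]
wrist_force: [-1.0, -0.2, 1.2]
finger_gap: 0.0135
```

```bash
python3 -c "
from st import *
state()"
```

```text
dot ((np.float64(373.29), np.float64(210.15)), array([0.528 , 0.1533]), 0.4621, 0.0565)
t 29.73 heading 0.3086 torq [-0.193 -0.236 -0.178 -0.221 -0.177] gap 0.0135 pos [0.5788 0.1802 0.0907] F [-0.1  0.6  0.7]
```

Request:
drive_tool:
  commands:
    - [0,0,0,0,0,0.02]
    - [0,0,0,0,0,0.02]
    - [0,0,0,0,0,0.01]
    - [0,0,0,0,0,0]

```text
time_s: 30.07
eef_pos: [0.5787, 0.1803, 0.0907]
eef_rot: [-179.8, -0.4, 40.3]
wrist_force: [-0.9, -0.2, 0.3]
finger_gap: 0.0136
```

```bash
python3 -c "
from st import *
state()"
```

```text
dot ((np.float64(373.31), np.float64(210.34)), array([0.5285, 0.1529]), 0.4725, 0.0563)
t 30.27 heading 0.3611 torq [-0.341 -0.204 -0.257 -0.26  -0.275] gap 0.0137 pos [0.5788 0.1803 0.0907] F [-0.1  0.3  0.5]
```

Request:
drive_tool:
  commands:
    - [0,0,0,0,0,0.012]
    - [0,0,0,0,0,0.012]
    - [0,0,0,0,0,0]
    - [0,0,0,0,0,0]

```text
time_s: 30.6
eef_pos: [0.5787, 0.1803, 0.0907]
eef_rot: [-179.8, -0.4, 41.7]
wrist_force: [0.7, 1.8, 0.6]
finger_gap: 0.0133
```

```bash
python3 -c "
from st import *
state()"
```

```text
dot ((np.float64(373.28), np.float64(210.36)), array([0.5285, 0.1528]), 0.4743, 0.0563)
t 30.8 heading 0.3872 torq [-0.289 -0.282 -0.323 -0.311 -0.275] gap 0.0135 pos [0.5787 0.1803 0.0907] F [0.6 1.6 0.4]
```

Still bound, at about +0.18. One more cycle.

Request:
drive_tool:
  commands:
    - [0,0,0,0,0,-0.06]
    - [0,0,0,0,0,-0.08]
    - [0,0,0,0,0,-0.08]
    - [0,0,0,0,0,-0.08]
    - [0,0,0,0,0,-0.08]
    - [0,0,0,0,0,-0.08]
    - [0,0,0,0,0,-0.07]
    - [0,0,0,0,0,-0.06]
    - [0,0,0,0,0,-0.06]
    - [0,0,0,0,0,-0.05]
    - [0,0,0,0,0,-0.03]
    - [0,0,0,0,0,0]

```text
time_s: 31.8
eef_pos: [0.5791, 0.1792, 0.0908]
eef_rot: [179.9, -0.5, -1.6]
wrist_force: [-1.1, 0.3, 0.3]
finger_gap: 0.0137
```

```bash
python3 -c "
from st import *
state()"
```

```text
dot ((np.float64(378.87), np.float64(204.84)), array([0.5212, 0.1739]), 0.08, 0.0576)
t 32.0 heading -0.3679 torq [0.178 0.172 0.177 0.176 0.162] gap 0.0135 pos [0.5791 0.1792 0.0907] F [-0.9 -0.4  1.1]
```

Request:
drive_tool:
  commands:
    - [0,0,0,0,0,-0.025]
    - [0,0,0,0,0,-0.02]
    - [0,0,0,0,0,-0.015]
    - [0,0,0,0,0,0]

```text
time_s: 32.33
eef_pos: [0.5791, 0.1791, 0.0907]
eef_rot: [180.0, -0.5, -5.2]
wrist_force: [-0.4, 0.6, 0.7]
finger_gap: 0.0134
```

```bash
python3 -c "
from st import *
state()"
```

```text
dot ((np.float64(379.06), np.float64(204.71)), array([0.5211, 0.1745]), 0.0698, 0.0576)
t 32.53 heading -0.4309 torq [0.278 0.185 0.268 0.259 0.324] gap 0.0133 pos [0.5791 0.1791 0.0907] F [-0.5 -0.2  0.1]
```

Request:
drive_tool:
  commands:
    - [0,0,0,0,0,0.06]
    - [0,0,0,0,0,0.08]
    - [0,0,0,0,0,0.08]
    - [0,0,0,0,0,0.08]
    - [0,0,0,0,0,0.08]
    - [0,0,0,0,0,0.08]
    - [0,0,0,0,0,0.07]
    - [0,0,0,0,0,0.07]
    - [0,0,0,0,0,0.06]
    - [0,0,0,0,0,0.05]
    - [0,0,0,0,0,0.04]
    - [0,0,0,0,0,0]

```text
time_s: 33.53
eef_pos: [0.5788, 0.1803, 0.0907]
eef_rot: [-179.8, -0.5, 39.6]
wrist_force: [-0.4, 0.5, 0.9]
finger_gap: 0.0133
```

```bash
python3 -c "
from st import *
state()"
```

```text
dot ((np.float64(371.79), np.float64(213.54)), array([0.5346, 0.1435]), 0.6725, 0.0562)
t 33.73 heading 0.3477 torq [ 0.02   0.024  0.064 -0.025  0.011] gap 0.0132 pos [0.5788 0.1803 0.0907] F [-1.   0.6  0.7]
```

The torque is about zero and the stem reads 0.37, so the rust has broken free. Now I swing it open to about 1.05.

Request:
drive_tool:
  commands:
    - [0,0,0,0,0,0.05]
    - [0,0,0,0,0,0.07]
    - [0,0,0,0,0,0.07]
    - [0,0,0,0,0,0.08]
    - [0,0,0,0,0,0.08]
    - [0,0,0,0,0,0.08]
    - [0,0,0,0,0,0.08]
    - [0,0,0,0,0,0.07]
    - [0,0,0,0,0,0.05]
    - [0,0,0,0,0,0.03]
    - [0,0,0,0,0,0]
    - [0,0,0,0,0,0]

```text
time_s: 34.73
eef_pos: [0.5779, 0.1809, 0.0907]
eef_rot: [-179.7, -0.5, 78.5]
wrist_force: [-1.5, 0.5, 1.2]
finger_gap: 0.0134
```

```bash
python3 -c "
from st import *
state()"
```

```text
dot None
t 34.93 heading 1.0286 torq [ 0.043 -0.007 -0.002  0.044  0.015] gap 0.0136 pos [0.5778 0.1809 0.0907] F [-1.4  1.2 -0. ]
```

The stem is at about 1.03. Now I release and rise.

Request:
drive_tool:
  commands:
    - [0,0,0,0,0,0]
    - [0,0,0,0,0,0]
    - [0,0,0,0,0,0]
    - [0,0,0,0,0,0]
  jaw: 0.2

```text
time_s: 35.27
eef_pos: [0.5782, 0.1802, 0.0902]
eef_rot: [-179.8, -0.5, 78.4]
wrist_force: [0.3, 0.6, -0.6]
finger_gap: 0.051
```

Request:
drive_tool:
  commands:
    - [0,0,6,0,0,0]
    - [0,0,12,0,0,0]
    - [0,0,16,0,0,0]
    - [0,0,16,0,0,0]
    - [-4,-1,14,0,0,-0.06]
    - [-8,-3,8,0,0,-0.1]
    - [-8,-3,0,0,0,-0.11]
    - [-8,-3,0,0,0,-0.11]
    - [-8,-3,0,0,0,-0.11]
    - [-8,-3,0,0,0,-0.11]
    - [-8,-3,0,0,0,-0.1]
    - [0,0,0,0,0,0]
  jaw: 1

```text
time_s: 36.27
eef_pos: [0.5271, 0.1637, 0.1789]
eef_rot: [179.8, -1.2, 36.5]
wrist_force: [0.1, -0.7, 0.2]
finger_gap: 0.0849
```

Run:
```python
from st import *
corr([.4967,.1502,.15],19.3); o=snap("e")
T=o["top"]
c=np.hstack([cv2.resize(cv2.cvtColor(T["pixels"],cv2.COLOR_RGB2BGR)[210:310,210:310],(400,400)),cv2.resize(cv2.cvtColor(o["scene"]["pixels"],cv2.COLOR_RGB2BGR)[150:270,310:430],(400,400))])
cv2.imwrite("pics/e_crop.png",c)
```

```text
t 36.2667 mm [-30.4 -13.5 -28.9] rad [-0.0066  0.0198 -0.2999] yaw [179.8   -1.18  36.48] F [ 0.1 -0.7  0.2] T [ 0.047 -0.025 -0.025] gap 0.0849
```

View pics/e_crop.png

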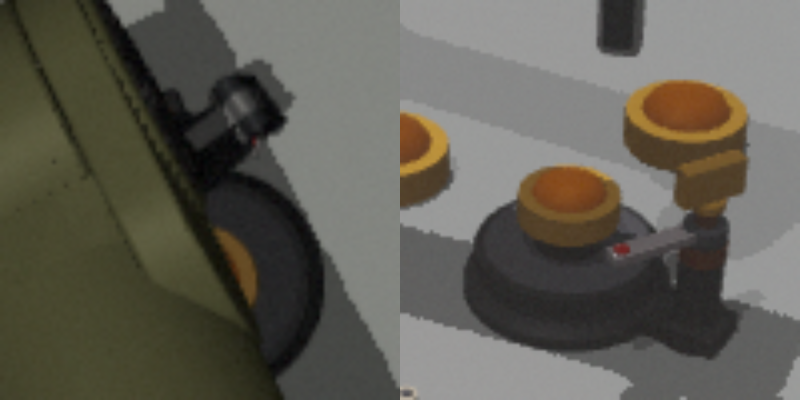

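The keeper now stands clear of the roundel, with the red dot at about (620,248) in the right-hand crop. I'll verify the stem angle and the roundel's position.

Run:
```python
from st import *
a=load("a");e=load("e")
print(dot(e["scene"],(368,215,388,235)))
for k,o in (("a",a),("e",e)):
    for c in blobs(o["scene"],(8,120,60),(35,255,255),(340,195,380,228),amin=20)[:1]:
        x=c; print(k,x.min(0),x.max(0),x.mean(0),cv2.contourArea(c))
```

```text
((np.float64(376.28), np.float64(224.35)), array([0.5651, 0.1266]), 1.317, 0.0537)
a [345.0625 199.3125] [374.5625 223.3125] [359.77087 214.02692] 489.0546875
e [345.1875 199.3125] [375.1875 223.3125] [359.65347 211.54385] 589.7265625
```

Request:
drive_tool:
  commands:
    - [-10,-4,-4,-0.003,0.008,-0.11]
    - [-10,-4,-4,-0.003,0.008,-0.11]
    - [-6,-3,-4,0,0.004,-0.06]
    - [-2,-1,0,0,0,-0.01]
    - [0,0,0,0,0,0]

```text
time_s: 36.78
eef_pos: [0.503, 0.1536, 0.1689]
eef_rot: [-179.9, -0.3, 20.3]
wrist_force: [-0.1, 0.8, -0.7]
finger_gap: 0.0853
```

```bash
python3 -c "
from st import *
corr([.4967,.1502,.036],19.3)"
```

```text
t 36.7833 mm [  -6.3   -3.4 -132.9] rad [-0.0042  0.0046 -0.0174] yaw [-179.86   -0.33   20.3 ] F [-0.1  0.8 -0.7] T [ 0.022 -0.004 -0.006] gap 0.0853
```

The stem is at about 1.0 and the roundel has not moved. I centre and descend.

Request:
drive_tool:
  commands:
    - [-3,-2,-10,-0.002,0.002,-0.009]
    - [-3,-1,-15,-0.002,0.002,-0.008]
    - [0,0,-18,0,0,0]
    - [0,0,-18,0,0,0]
    - [0,0,-12,0,0,0]
    - [0,0,-6,0,0,0]
    - [0,0,0,0,0,0]
    - [0,0,0,0,0,0]

```text
time_s: 37.45
eef_pos: [0.4996, 0.1522, 0.0859]
eef_rot: [-179.9, -0.3, 20.0]
wrist_force: [-0.2, -0.2, -0.2]
finger_gap: 0.0852
```

```bash
python3 -c "
from st import *
corr([.4967,.1502,.036],19.3)"
```

```text
t 37.45 mm [ -2.9  -2.  -49.9] rad [-0.0037  0.0036 -0.0131] yaw [-179.87   -0.27   20.05] F [-0.2 -0.2 -0.2] T [-0.036  0.044  0.044] gap 0.0852
```

Request:
drive_tool:
  commands:
    - [-2,-1,-8,-0.002,0.002,-0.008]
    - [-1,-1,-10,-0.002,0.002,-0.006]
    - [0,0,-10,0,0,0]
    - [0,0,-8,0,0,0]
    - [0,0,-5,0,0,0]
    - [0,0,-2,0,0,0]
    - [0,0,0,0,0,0]
    - [0,0,0,0,0,0]

```text
time_s: 38.12
eef_pos: [0.4979, 0.1504, 0.0402]
eef_rot: [179.9, -0.1, 19.2]
wrist_force: [-0.7, -0.1, 0.4]
finger_gap: 0.0855
```

```bash
python3 -c "
from st import *
corr([.4967,.1502,.036],19.3);o=snap('f')
cv2.imwrite('pics/f_crop.png',cv2.resize(cv2.cvtColor(o['scene']['pixels'],cv2.COLOR_RGB2BGR)[150:270,300:450],None,fx=5,fy=5))"
```

```text
t 38.1167 mm [-1.2 -0.2 -4.2] rad [0.0003 0.0027 0.0018] yaw [ 1.7993e+02 -1.4000e-01  1.9200e+01] F [-0.7 -0.1  0.4] T [-0.02   0.012 -0.005] gap 0.0855
```

View pics/f_crop.png

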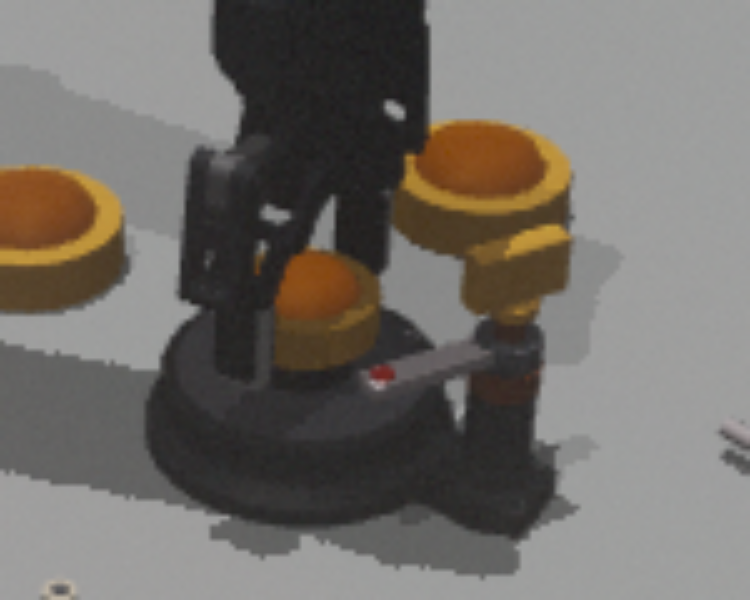

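The fingers straddle the roundel, with a finger at about (240,320) in the crop and the keeper clear at about (380,375). I go down 4 mm and close.

Request:
drive_tool:
  commands:
    - [-1,0,-2,0,0.002,0.001]
    - [0,0,-1,0,0,0]
    - [0,0,0,0,0,0]
    - [0,0,0,0,0,0]

```text
time_s: 38.55
eef_pos: [0.4981, 0.1506, 0.0384]
eef_rot: [179.9, -0.2, 19.2]
wrist_force: [0.0, 0.1, 0.2]
finger_gap: 0.0854
```

Request:
drive_tool:
  commands:
    - [0,0,0,0,0,0]
    - [0,0,0,0,0,0]
    - [0,0,0,0,0,0]
    - [0,0,0,0,0,0]
    - [0,0,0,0,0,0]
    - [0,0,0,0,0,0]
    - [0,0,0,0,0,0]
    - [0,0,0,0,0,0]
  jaw: -1
  force: 40

```text
time_s: 39.22
eef_pos: [0.4984, 0.151, 0.0391]
eef_rot: [179.9, -0.2, 19.3]
wrist_force: [-0.2, 0.4, 0.1]
finger_gap: 0.0586
```

```bash
python3 -c "
from st import *
corr([.4967,.1502,.036],19.3)"
```

```text
t 39.2167 mm [-1.7 -0.8 -3.1] rad [-0.      0.0046  0.0007] yaw [179.92  -0.25  19.26] F [-0.2  0.4  0.1] T [0.027 0.068 0.037] gap 0.0586
```

Run:
```python
from st import *
f=load("f")["scene"]
for z in (.040,.047,.053,.06): print(z,[proj(f,[.498+r*.33,.1504-r*.944,z]).round(1) for r in (.043,.055)])
```

```text
0.04 [array([349.5, 231. ]), array([346.3, 234.2])]
0.047 [array([349.6, 228.1]), array([346.4, 231.2])]
0.053 [array([349.7, 225.5]), array([346.5, 228.6])]
0.06 [array([349.8, 222.4]), array([346.6, 225.6])]
```

Measured against the picture, the fingertips reach about 5 mm below the roundel's underside, so they would hit the felt first. I'll regrip about 8 mm higher.

Request:
drive_tool:
  commands:
    - [0,0,0,0,0,0]
    - [0,0,0,0,0,0]
    - [0,0,0,0,0,0]
    - [-1,-0.5,3,0,0.002,0]
    - [-0.5,0,3,0,0.002,0]
    - [0,0,1,0,0,0]
    - [0,0,0,0,0,0]
    - [0,0,0,0,0,0]
  jaw: 0.75

```text
time_s: 39.88
eef_pos: [0.4969, 0.1501, 0.0468]
eef_rot: [180.0, -0.0, 19.2]
wrist_force: [0.7, -0.3, -1.2]
finger_gap: 0.0748
```

```bash
python3 -c "
from st import *
corr([.4967,.1502,.047],19.3)"
```

```text
t 39.8833 mm [-0.2  0.1  0.2] rad [0.0002 0.0003 0.0011] yaw [ 1.7998e+02 -1.0000e-02  1.9240e+01] F [ 0.7 -0.3 -1.2] T [ 0.017  0.004 -0.067] gap 0.0748
```

Request:
drive_tool:
  commands:
    - [0,0,0,0,0,0]
    - [0,0,0,0,0,0]
    - [0,0,0,0,0,0]
    - [0,0,0,0,0,0]
    - [0,0,0,0,0,0]
    - [0,0,0,0,0,0]
  jaw: -1
  force: 50

```text
time_s: 40.38
eef_pos: [0.4972, 0.1502, 0.0475]
eef_rot: [180.0, -0.0, 19.2]
wrist_force: [0.6, -0.5, 1.6]
finger_gap: 0.0584
```

Request:
drive_tool:
  commands:
    - [0,0,4,0,0,0]
    - [0,0,8,0,0,0]
    - [0,0,12,0,0,0]
    - [0,0,12,0,0,0]
    - [0,0,12,0,0,0]
    - [0,0,8,0,0,0]
    - [0,0,4,0,0,0]
    - [0,0,0,0,0,0]

```text
time_s: 41.05
eef_pos: [0.496, 0.1501, 0.1137]
eef_rot: [180.0, 0.0, 19.3]
wrist_force: [0.0, 0.3, -1.8]
finger_gap: 0.0581
```

```bash
python3 -c "
from st import *
corr([.5573,-.2165,.12],19.3);o=snap('g')
cv2.imwrite('pics/g_crop.png',cv2.resize(cv2.cvtColor(o['scene']['pixels'],cv2.COLOR_RGB2BGR)[120:270,300:450],None,fx=4,fy=4))"
```

```text
t 41.05 mm [  61.3 -366.6    6.3] rad [0.0007 0.     0.0004] yaw [1.7996e+02 1.0000e-02 1.9280e+01] F [ 0.   0.3 -1.8] T [ 0.023 -0.045 -0.002] gap 0.0581
```

View pics/g_crop.png

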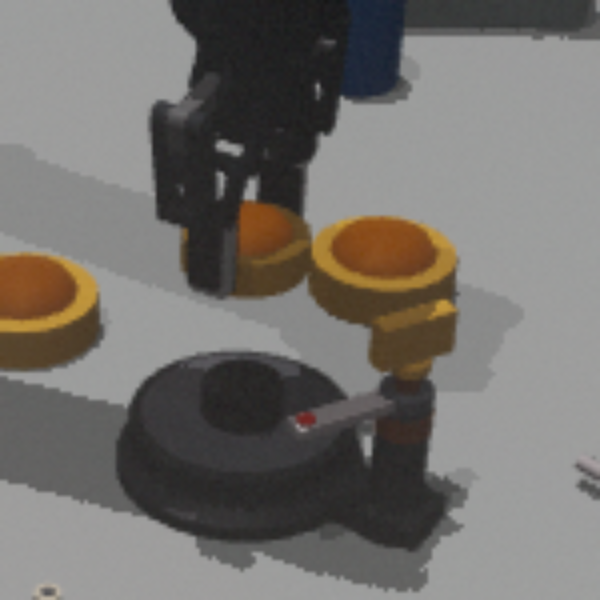

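The roundel is held level, at about (245,250) in the crop, and lifted off. Now I carry it to the tray.

Request:
drive_tool:
  commands:
    - [2,-12,0,0,0,0]
    - [4,-24,0,0,0,0]
    - [6,-32,0,0,0,0]
    - [6,-35,0,0,0,0]
    - [6,-35,0,0,0,0]
    - [6,-35,0,0,0,0]
    - [6,-35,0,0,0,0]
    - [6,-35,0,0,0,0]
    - [6,-35,0,0,0,0]
    - [5,-30,0,0,0,0]
    - [4,-20,0,0,0,0]
    - [2,-10,0,0,0,0]

```text
time_s: 42.15
eef_pos: [0.546, -0.1984, 0.1043]
eef_rot: [-179.5, 0.7, 20.0]
wrist_force: [0.3, -0.3, -2.7]
finger_gap: 0.0581
```

```bash
python3 -c "
from st import *
corr([.5573,-.2165,.02],19.3)"
```

```text
t 42.15 mm [ 11.3 -18.1 -84.3] rad [-0.0044 -0.015  -0.0123] yaw [-179.47    0.72   20.01] F [ 0.3 -0.3 -2.7] T [-0.007 -0.03   0.021] gap 0.0581
```

Request:
drive_tool:
  commands:
    - [4,-6,-4,-0.002,-0.006,-0.005]
    - [4,-6,-8,-0.002,-0.005,-0.005]
    - [2,-2,-10,0,-0.002,0]
    - [0,0,-12,0,0,0]
    - [0,0,-12,0,0,0]
    - [0,0,-10,0,0,0]
    - [0,0,-5,0,0,0]
    - [0,0,0,0,0,0]
    - [0,0,0,0,0,0]

```text
time_s: 42.9
eef_pos: [0.5542, -0.2052, 0.0319]
eef_rot: [-179.4, 0.3, 19.8]
wrist_force: [-0.3, -0.1, -2.0]
finger_gap: 0.0581
```

```bash
python3 -c "
from st import *
corr([.5573,-.2165,.0065],19.3)"
```

```text
t 42.9 mm [  3.1 -11.3 -25.4] rad [-0.0078 -0.0085 -0.0084] yaw [-179.42    0.31   19.78] F [-0.3 -0.1 -2. ] T [ 0.017  0.055 -0.032] gap 0.0581
```

Request:
drive_tool:
  commands:
    - [1,-4,-3,-0.004,-0.004,-0.004]
    - [1,-3,-4,-0.003,-0.004,-0.003]
    - [0,-1,-4,0,0,0]
    - [0,0,-3,0,0,0]
    - [0,0,-2,0,0,0]
    - [0,0,-1,0,0,0]
    - [0,0,0,0,0,0]
    - [0,0,0,0,0,0]

```text
time_s: 43.57
eef_pos: [0.558, -0.2148, 0.0154]
eef_rot: [179.8, -0.2, 19.3]
wrist_force: [-0.4, 0.1, -2.1]
finger_gap: 0.0585
```

```bash
python3 -c "
from st import *
corr([.5573,-.2165,.0065],19.3)"
```

```text
t 43.5667 mm [-0.7 -1.7 -8.9] rad [ 0.0021  0.004  -0.0004] yaw [179.81  -0.18  19.33] F [-0.4  0.1 -2.1] T [-0.017 -0.034  0.04 ] gap 0.0585
```

Now a slow descent until contact, watching the force.

Request:
drive_tool:
  commands:
    - [0,0,-2,0.001,0.002,0]
    - [0,0,-2,0.001,0.002,0]
    - [0,0,-1,0,0,0]
    - [0,0,-1,0,0,0]
    - [0,0,-0.5,0,0,0]
    - [0,0,0,0,0,0]

```text
time_s: 44.07
eef_pos: [0.5585, -0.2147, 0.0086]
eef_rot: [180.0, -0.0, 19.3]
wrist_force: [0.7, -0.2, -1.2]
finger_gap: 0.058
```

Request:
drive_tool:
  commands:
    - [0,0,-0.5,0,0,0]
    - [0,0,-0.5,0,0,0]
    - [0,0,0,0,0,0]

```text
time_s: 44.32
eef_pos: [0.5585, -0.2147, 0.0076]
eef_rot: [180.0, -0.0, 19.3]
wrist_force: [1.0, 0.2, -2.9]
finger_gap: 0.0582
```

Request:
drive_tool:
  commands:
    - [0,0,-0.5,0,0,0]
    - [0,0,-0.5,0,0,0]
    - [0,0,0,0,0,0]

```text
time_s: 44.57
eef_pos: [0.5585, -0.2147, 0.0066]
eef_rot: [180.0, -0.0, 19.3]
wrist_force: [0.3, -0.9, -3.1]
finger_gap: 0.058
```

Request:
drive_tool:
  commands:
    - [0,0,-0.5,0,0,0]
    - [0,0,0,0,0,0]

```text
time_s: 44.73
eef_pos: [0.5587, -0.2148, 0.0066]
eef_rot: [180.0, -0.0, 19.3]
wrist_force: [0.4, 0.1, -1.5]
finger_gap: 0.0579
```

Request:
drive_tool:
  commands:
    - [0,0,-0.6,0,0,0]
    - [0,0,-0.6,0,0,0]
    - [0,0,0,0,0,0]

```text
time_s: 44.98
eef_pos: [0.5589, -0.2148, 0.0066]
eef_rot: [179.9, -0.0, 19.3]
wrist_force: [1.0, -0.0, -2.1]
finger_gap: 0.058
```

```bash
python3 -c "
from st import *
corr([.5573,-.2165,.0065],19.3);o=snap('i')
cv2.imwrite('pics/i_crop.png',cv2.resize(cv2.cvtColor(o['scene']['pixels'],cv2.COLOR_RGB2BGR)[230:410,120:300],None,fx=3,fy=3))"
```

```text
t 44.9833 mm [-1.6 -1.7 -0.1] rad [ 0.001   0.0008 -0.0006] yaw [ 1.7993e+02 -2.0000e-02  1.9340e+01] F [ 1.  -0.  -2.1] T [-0.002 -0.003  0.075] gap 0.058
```

View pics/i_crop.png

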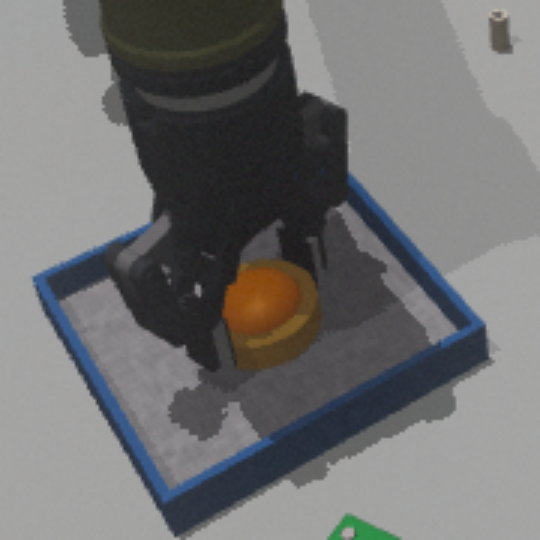

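Request:
drive_tool:
  commands:
    - [0,0,-1.2,0,0,0]
    - [0,0,-1.2,0,0,0]

```text
time_s: 45.25
eef_pos: [0.559, -0.2149, 0.0064]
eef_rot: [179.9, 0.0, 19.3]
wrist_force: [-4.5, 1.6, 10.0]
finger_gap: 0.0583
```

The upward force of 10 N shows the roundel resting on the felt. Release.

Request:
drive_tool:
  commands:
    - [0,0,0,0,0,0]
    - [0,0,0,0,0,0]
    - [0,0,0,0,0,0]
    - [0,0,0,0,0,0]
    - [0,0,0,0,0,0]
  jaw: 0.9

```text
time_s: 45.67
eef_pos: [0.5604, -0.2153, 0.0068]
eef_rot: [179.8, -0.1, 19.3]
wrist_force: [1.2, 0.6, 0.2]
finger_gap: 0.0809
```

Request:
drive_tool:
  commands:
    - [0,0,4,0,0,0]
    - [0,0,10,0,0,0]
    - [0,0,16,0,0,0]
    - [0,0,20,0,0,0]
    - [0,0,20,0,0,0]
    - [0,0,20,0,0,0]
    - [-5,10,20,0,0,0]
    - [-10,20,16,0,0,0]
    - [-10,25,10,0,0,0]
    - [-10,25,5,0,0,0]
    - [-5,15,0,0,0,0]
    - [0,0,0,0,0,0]

```text
time_s: 46.67
eef_pos: [0.5189, -0.1175, 0.1612]
eef_rot: [179.6, -0.4, 19.2]
wrist_force: [0.5, -0.1, 0.6]
finger_gap: 0.081
```

Run:
```python
from st import *
o=snap("j"); print(bot.get_obs()['wrist_force'],bot.get_obs()['time_s'],bot.get_obs()['eef_pos'])
for c in blobs(o["top"],(8,100,60),(30,255,255),(395,215,472,290),amin=20): print(rect(o["top"],c,.027))
print(dot(o["scene"],(368,215,388,235)))
cv2.imwrite('pics/j_all.png',np.hstack([cv2.cvtColor(o[n]["pixels"],cv2.COLOR_RGB2BGR)[60:460,120:520] for n in ("scene","top")]))
```

```text
[-0.26153334 -0.88020682 -0.18670351] 46.7667 [ 0.51955462 -0.12095815  0.16064996]
((np.float64(376.15), np.float64(224.32)), array([0.5649, 0.1265]), 1.3137, 0.0538)
```

View pics/j_all.png

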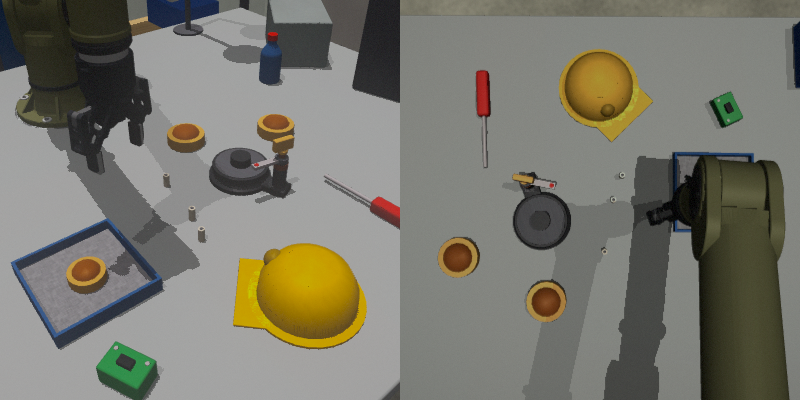

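The roundel lies lens up at about (87,273) in the left view, near the tray's centre. The keeper is open and the gripper is clear. One number check, and if it passes I hand in.

Run:
```python
from st import *
o=load("j");a=load("a"); S=o["scene"]
c=blobs(S,(8,120,60),(35,255,255),(170,300,250,360),amin=20)[0]
(cx,cy),ax_,an=cv2.fitEllipse(c); print(onz(S,cx,cy,.02),"rel tray",onz(S,cx,cy,.02)[:2]-[.5573,-.2165],ax_)
d=cv2.absdiff(a["scene"]["pixels"],S["pixels"]).max(2)
for n,b in dict(visor=(350,300,490,400),switch=(215,400,280,460),driver=(440,232,550,297),so0=(280,230,292,248),so12=(305,263,330,303)).items(): print(n,(d[b[1]:b[3],b[0]:b[2]]>60).mean().round(3))
obs=bot.get_obs(); print(obs['eef_pos'],obs['wrist_force'].round(1),obs['time_s'])
bot.job_done()
```

```text
[ 0.55828315 -0.21694517  0.02      ] rel tray [ 0.00098315 -0.00044517] (34.43687438964844, 40.934226989746094)
visor 0.0
switch 0.0
driver 0.0
so0 0.0
so12 0.0
[ 0.51955462 -0.12095815  0.16064996] [-0.3 -0.9 -0.2] 46.7667
the job is handed in; nothing more can be done
```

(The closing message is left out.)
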